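# Make up an incubator spares kit in a clamped tray

## Task

Push the kit tray fully home against both stop rails, turn the wing nut until its wings point at the two white index blocks, and only then flip the cam lever all the way down to clamp the tray. Make the kit complete, exactly one bracket, cover, shaft, sleeve and bow handle, each set down flat in its own compartment: fetch the kinds that are missing from the bench, leave in place what the tray already holds, and leave the spare ones out on the bench. Leave the canister, bottle and beaker alone.

Things in the scene. Friction and masses are not known exactly. Their poses are not given: they have to be found in the camera images.
- tray_c (a point): centre of the loose aluminium kit tray (about 0.6 kg), half-way up (11 mm). Outside 184 mm along its x by 276 mm along its y, rim 22 mm high and 5 mm thick, floor 4 mm thick, 4 mm dividers 14 mm high. It slides flat on the bench; x points away from the robot, y to its left. A near row of two compartments (85 by 131 mm) and a far row of three (85 by 86 mm), x by y
- nest (a point): where the tray's centre point lies when the tray is fully home (same frame and height as the tray's centre; fixed to the bench). The far stop is a straight steel rail 30 mm high and 35 mm wide, its stop face 92 mm to +x of here; the side stop is a rail 30 mm high, its stop face 138 mm to -y of here. So the tray is pushed to +x and to -y of this frame
- nut (a joint): angle (rad) of the steel wing nut on the far rail that sets the clamping force; grows clockwise seen from above, travel -0.3 to 1.9, starts between 0.1 and 0.8 and stays where it is left. At 1.40 its wings lie along the rail and point at the two small white index blocks beside it: that is the right setting
- nut_grip (a point): on the nut's axis, half-way up its wings (62 mm above the bench). The wings are one upright bar 56 mm long (this point's x axis), 10 mm thick (its y axis) and 24 mm high
- lever (a joint): angle (rad) of the black-handled cam lever on the far rail: 0 = open, handle almost upright (80 degrees above level); 1.35 = closed against its end stop, handle lying almost level (3 degrees above) along the rail towards +y. It swings over in the upright plane along the rail, stays where it is left (about 0.12 N m of friction), and its cam comes down on the tray's rim in the last part of the stroke
- lever_hinge (a point): point on the lever's hinge axis (which runs along the x of nest) in the plane of its handle, 43 mm above the bench; fixed to the rail; axes as nest. The handle is a straight round bar 14 mm in diameter reaching 107 mm from this point
- slot_bracket (a point): centre of the floor of the tray's compartment for the bracket (far row, left (+y)), 4 mm above the tray's underside; axes as the tray's
- slot_cover (a point): centre of the floor of the tray's compartment for the cover (far row, middle), 4 mm above the tray's underside; axes as the tray's
- slot_shaft (a point): centre of the floor of the tray's compartment for the shaft (near row, left (+y)), 4 mm above the tray's underside; axes as the tray's
- slot_sleeve (a point): centre of the floor of the tray's compartment for the sleeve (far row, right (-y)), 4 mm above the tray's underside; axes as the tray's
- slot_handle (a point): centre of the floor of the tray's compartment for the handle (near row, right (-y)), 4 mm above the tray's underside; axes as the tray's
- bracket_c (a point): steel angle bracket: base plate 50 (x) by 60 (y) by 6 mm with two dark holes, and an upright plate 8 mm thick (x), 60 mm wide (y), standing from the base to 50 mm high, its mid-plane 17 mm to -x of the base's centre. Pinch the upright plate across its 8 mm near the top (about 40 mm up). This one starts on the bench to the left of the tray. This point is above the base's centre, half-way up (25 mm); z up when it stands on its base
- cover_c (a point): aluminium port cover: a disc 64 mm in diameter and 16 mm thick with a central knob 22 mm in diameter reaching up to 44 mm. Grip it by the knob, about 37 mm up. This one starts on the bench to the left of the tray. This point is on the axis, half-way up (22 mm); z up
- shaft_c (a point): steel shaft lying down: a rod 22 mm in diameter, 110 mm long along its y, with a 30 mm square flange 10 mm thick at each end, so it does not roll and its rod hangs 4 mm clear of the surface, axis 15 mm up. Grip across the rod (along x) at mid-length. This one starts on the bench to the left of the tray. This point is its centre, 15 mm up
- sleeve_c (a point): aluminium spacer sleeve standing upright: 42 mm in diameter, 50 mm high, with a 50 mm collar round its lowest 8 mm and a dark bore on top. Grip its outside, 35 mm up. This one starts on the bench to the left of the tray. This point is on the axis, half-way up (25 mm); z up
- handle_c (a point): steel bow handle standing on its two feet: a bar 12 by 12 mm, 92 mm long along its y, its top 44 mm up; feet 28 (x) by 20 (y) mm, 8 mm thick, centred 40 mm to each side. Grip across the middle of the bar (along x), 38 mm up. This one starts on the bench to the left of the tray. This point is at its middle, half-way up (22 mm); z up when it stands on its feet
- kit_bracket_c (a point): a second bracket, same shape, size and frame as the bracket on the bench, that may already be in its compartment of the tray at the start; None if there is none this time
- kit_cover_c (a point): a second cover, same shape, size and frame as the cover on the bench, that may already be in its compartment of the tray at the start; None if there is none this time
- kit_shaft_c (a point): a second shaft, same shape, size and frame as the shaft on the bench, that may already be in its compartment of the tray at the start; None if there is none this time
- kit_sleeve_c (a point): a second sleeve, same shape, size and frame as the sleeve on the bench, that may already be in its compartment of the tray at the start; None if there is none this time
- kit_handle_c (a point): a second handle, same shape, size and frame as the handle on the bench, that may already be in its compartment of the tray at the start; None if there is none this time
- canister: bystander: steel canister with a lid, 96 mm in diameter, 160 mm high, standing on the right; origin at the centre of its underside
- bottle: bystander: white plastic bottle, 64 mm in diameter, 150 mm high, standing on the left; origin at the centre of its underside
- beaker: bystander: empty glass beaker, 84 mm in diameter, 100 mm high, beyond the rail; origin at the centre of its underside

How it is judged:
By the outcome, as a careful person would: the job done as asked, in the order asked, and still so for the second after the job is handed in, with the robot touching nothing.
Of kit_bracket, kit_cover, kit_shaft, kit_sleeve, kit_handle only 1 to 2 are there at a start; the rules pass over those that are not, and their reading is None.
At some moment in a run one of bracket, cover, shaft, sleeve, handle may be knocked a few centimetres aside while the robot is not near it.
It also fails if it takes over 208 s, if anything falls off the work surface, if the arm or the gripper's body presses on something with over 40 N, if the wrist force passes 120 N, or if a joint passes its speed limit or range.

## Robot

A 7-joint arm with a two-finger parallel gripper is mounted at the origin on the work surface. World frame = base frame: x ahead of the robot, y to its left, z up, the work surface at z = 0. Lengths are in mm, angles in rad, forces in N, time in s.
With the tool pointing down it reaches from about 350 to 900 mm from the base axis. Payload 19.9 kg.
Tool frame: the origin (TCP) lies at the centre of the arm's flange, where the gripper is bolted on; the fingertips stand 173 mm ahead of it and the grasp point (between the pads) lies 155 mm ahead of it; z points along the fingers, y is the line along which they close (so a half turn about z gives the same grasp; the last joint's range is limited). The gripper opens to 85 mm and grips with 20 to 120 N. Pads are 22 mm wide; open, the fingers measure 114 mm over their backs; the gripper's body (76 mm by 85 mm) begins 54 mm behind the grasp point. The pads swing forward as they close: fully open they stand 13 mm farther back than shut.
Start: joints at [-1.31, 0.417, -0.01, 1.614, 0.005, 1.111, -0.053], TCP at [186.358, 596.565, 404.66] pointing down, gripper open.
Joint ranges: [-2.81, 2.81], [-0.39, 2.02], [-1.27, 1.25], [0.06, 2.57], [-1.19, 4.33], [0.19, 2], [-2.82, 2.82]. Speed limits (rad/s): [1.89, 1.89, 2.39, 2.39, 3.01, 3.01, 3.01].

## Interface

Orientations are given as a 3x3 rotation matrix whose columns are the frame's x, y, z axes.
In Python, from bench import bot gives the robot as it stands. The module is installed in compiled form; this text tells all that it offers.
- The arm moves only by the tool send_rows, never from a script. Its argument "motion" is one flat list of numbers, 7 for each row, row after row: the shift along the tool's x, y, z in mm, then the turn, a rotation vector about the tool's x, y, z in degrees, then the opening in per cent of the stroke, from 0 (shut) to 100 (fully open). A call has 1 to 5 rows; each row shifts and turns the commanded pose from where the row before left it, along the tool's axes as they then stand; what a row does not reach is not made up. A row lasts 1/12 s, in which the tool goes at most 41.7 mm and 7.16 degrees, less where a joint would pass 70% of its speed; a pose out of reach is approached as far as the arm can. A call with a gripper value outside its range is refused whole. The fingers move at their own pace and stop on an object; the grip force is fixed at half the most. Time passes only in rows, so rows that do not move let the fingers close. It gives the time, the measured TCP pose, the force, the opening and the grip force at its end, in the units of the state.
- bot.state(): the state, without advancing time (a new reading comes with each control period).
- bot.grab_frame(name): name is "scene" or "top" or "wrist"; returns a dict with "frame" (420x560x3 uint8, red, green, blue), "range_z" (420x560 float32, mm along the optical axis (not along the pixel's ray), 0 where there is no reading), "camera_matrix" (3x3 intrinsics, pixels), "k1" (the pictures are not rectified: a ray, as slopes to the right and down, at radius r is drawn at 1 + k1 r^2 times it, then the intrinsics apply), "R" (3x3) and "t" (3): a world point X has camera coordinates R X + t. Camera axes: x right, y down, z forward; pixel columns grow to the right and rows downward; lengths in mm; the calibration is good to about 2 mm. A picture is of the moment at which its call begins.
- bot.job_done(): hands the job in; it is judged then, once.
Trained networks look in a picture, given as the dict that the camera call returned (one of the last four; its "shot" number tells which), for a name from the list of things; names that differ only in an ending like _2 or _b are one class to them, and where a whole thing is asked for, a point or a joint stands for the part that bears it (a point fixed in the world has none). Each returns a list of dicts, best first, with "confidence" (0 to 1); they miss things now and then, are a little off and sometimes report something else, mostly with a low value. They report only what shows in the picture. A call takes as long as a camera call.
- bot.recognise(picture, target): "box" ([left, top, right, bottom] in pixels, round what is visible of it).
- bot.silhouettes(picture, target): "mask" (420x560 bool, what is visible of it) and "box" ([left, top, right, bottom] in pixels, round what is visible of it).
The state is a dict: "time_s": time; "joint_pos": joint angles; "joint_velocities": joint speeds; "joint_efforts": joint torques, N m; "tcp_pos": TCP position; "tool_rot": TCP orientation; "ft_force": force on the tool from outside, world axes, zero at the start; "wrist_torque": the same for the moment, N m; "gripper_width": finger opening in mm; "grasp_force": force on a finger pad.
Only numpy, scipy, OpenCV 4.12 (cv2) and the standard library are available. Lean on these libraries where they do the work, as an engineer would, in place of code of your own. Each camera call takes 0.05 s, during which the arm holds its last target. There are 200 camera calls.

## Working session

There is one attempt and no reset: what is moved stays moved. The work goes in short steps, Python scripts to look and compute and a tool call to move; the robot and the scene stay as the last step left them, time stands still between calls to the robot, and variables do not carry over. Pictures are saved under pics/ and viewed, at most 14 in all, crops included, and the job is handed in when it is done.

Besides the shell and the picture viewer there is one more tool, called after "Call:" by a JSON object that holds its "method" and its "body", one argument or row to a line. send_rows: Moves the arm, as the interface text tells. Its arguments: {"type":"object","properties":{"motion":{"type":"array","items":{"type":"number"}}},"required":["motion"]}

```bash
mkdir -p pics; ls
cat > h.py <<'E'
import numpy as np, cv2
from bench import bot
def pts(f, uv, z=None):
    """pixels (N,2) -> world; depth from picture (or given z array)"""
    uv=np.asarray(uv,float).reshape(-1,2); K=np.array(f["camera_matrix"]); 
    n=np.c_[(uv[:,0]-K[0,2])/K[0,0],(uv[:,1]-K[1,2])/K[1,1]]
    s=n.copy()
    for _ in range(10): s=n/(1+f["k1"]*(s**2).sum(1,keepdims=True))
    if z is None: z=f["range_z"][uv[:,1].round().astype(int),uv[:,0].round().astype(int)]
    c=np.c_[s*np.asarray(z)[:,None],z]
    return (c-np.array(f["t"]))@np.array(f["R"])
def cloud(f,mask=None):
    m=f["range_z"]>0
    if mask is not None: m&=mask
    v,u=np.nonzero(m); return pts(f,np.c_[u,v])
def save(f,name): cv2.imwrite("pics/"+name,cv2.cvtColor(f["frame"],cv2.COLOR_RGB2BGR))
E
python3 - <<'E'
from h import *
s=bot.state(); print({k:np.round(v,3).tolist() for k,v in s.items()})
for n in ["scene","top","wrist"]:
    f=bot.grab_frame(n); save(f,n+"0.png"); print(n,f["k1"],np.round(f["camera_matrix"],1).tolist(),np.round(f["R"],3).tolist(),np.round(f["t"]))
    for t in ["tray_c","nut","lever","bracket_c","cover_c","shaft_c","sleeve_c","handle_c","canister","bottle","beaker"]:
        for d in bot.silhouettes(f,t)[:4]:
            if d["confidence"]<.3: continue
            c=cloud(f,d["mask"]); print(n,t,round(d["confidence"],2),np.round(d["box"]).tolist(),np.round(np.median(c,0)).tolist(), np.round(c[:,2].max()) if len(c) else 0)
E
```

```text
pics
{'time_s': 0.0, 'joint_pos': [-1.31, 0.418, -0.01, 1.614, 0.005, 1.111, -0.053], 'joint_velocities': [-0.001, 0.001, 0.0, -0.0, -0.001, 0.0, -0.001], 'joint_efforts': [0.001, -86.444, 0.679, -43.489, 0.019, 0.007, 0.0], 'tcp_pos': [186.353, 596.429, 404.083], 'tool_rot': [[-0.955, 0.298, -0.0], [0.298, 0.955, -0.001], [-0.0, -0.001, -1.0]], 'ft_force': [-0.076, 0.509, -0.214], 'wrist_torque': [0.01, -0.004, -0.005], 'grasp_force': 0.0, 'gripper_width': 85.187}
scene -0.05536136527961314 [[504.7, 0.0, 283.5], [0.0, 504.7, 211.7], [0.0, 0.0, 1.0]] [[-0.571, 0.821, 0.007], [0.43, 0.306, -0.849], [-0.699, -0.482, -0.528]] [ 340. -216. 2153.]
scene tray_c 0.92 [225.0, 181.0, 316.0, 226.0] [500.0, -129.0, 9.0] 79.0
scene tray_c 0.36 [374.0, 215.0, 392.0, 238.0] [455.0, 313.0, 32.0] 56.0
scene nut 0.68 [256.0, 205.0, 269.0, 224.0] [667.0, -37.0, 64.0] 79.0
scene lever 0.5 [231.0, 182.0, 237.0, 204.0] [657.0, -174.0, 77.0] 144.0
scene lever 0.41 [377.0, 213.0, 392.0, 237.0] [455.0, 313.0, 33.0] 56.0
scene bracket_c 0.73 [358.0, 230.0, 383.0, 257.0] [556.0, 314.0, 14.0] 55.0
scene cover_
[... 1179 characters left out ...]
 49.0] 61.0
top handle_c 0.52 [224.0, 186.0, 253.0, 197.0] [677.0, 195.0, 41.0] 54.0
top canister 0.7 [416.0, 241.0, 456.0, 272.0] [409.0, -487.0, 160.0] 173.0
top bottle 0.69 [198.0, 250.0, 214.0, 263.0] [439.0, 302.0, 49.0] 61.0
top bottle 0.69 [224.0, 183.0, 252.0, 195.0] [677.0, 193.0, 40.0] 54.0
top bottle 0.66 [129.0, 248.0, 160.0, 267.0] [436.0, 515.0, 103.0] 156.0
top beaker 0.79 [300.0, 136.0, 324.0, 166.0] [804.0, -84.0, 46.0] 109.0
wrist -0.06950425274270046 [[348.9, 0.0, 280.5], [0.0, 348.9, 203.8], [0.0, 0.0, 1.0]] [[0.297, 0.955, -0.001], [0.914, -0.284, 0.291], [0.278, -0.087, -0.957]] [-624.  -38.  380.]
wrist bottle 0.87 [264.0, 343.0, 315.0, 377.0] [410.0, 539.0, 25.0] 53.0
```

Run:
```python
import cv2
a=cv2.imread("pics/top0.png")[130:275,180:380]
cv2.imwrite("pics/top0c.png",cv2.resize(a,None,fx=4,fy=4,interpolation=cv2.INTER_CUBIC))
```

```text
(no output)
```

View pics/top0c.png

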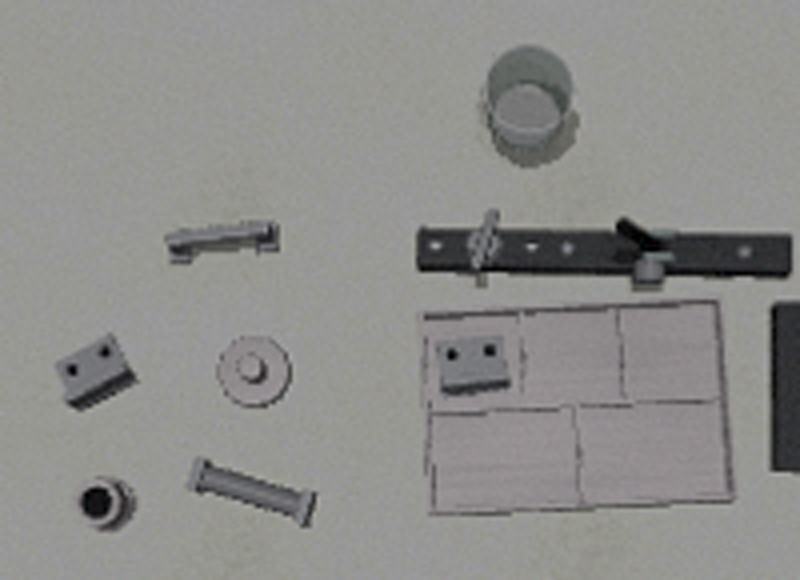

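View pics/wrist0.png

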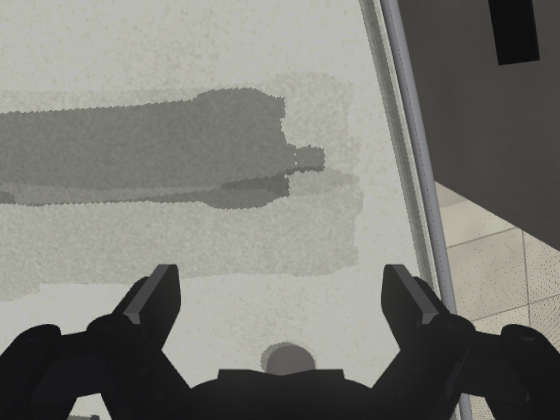

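The top view (4× crop, offset 180,130) shows a bracket already in its compartment at full-picture pixel (298,221). Bench parts are the handle (236,190), bracket (204,223), cover (244,222), sleeve (205,256) and shaft (243,252). The rail carries the nut (301,191) and the open lever (340,190). The tray is short of both rails. The wrist view shows only bench.

Call:
{"method": "send_rows", "body": {
  "motion": [0,0,-32,0,0,-5.8,100,0,0,-32,0,0,-5.8,100,0,0,-32,0,0,-5.7,100,-20,-33,0,0,0,0,100,-20,-33,0,0,0,0,100]
}}

```text
time_s: 2.22
tcp_pos: [225.7, 530.6, 502.0]
tool_rot: [[-1.0, -0.003, 0.001], [-0.003, 1.0, 0.003], [-0.001, 0.003, -1.0]]
ft_force: [1.9, -0.4, -0.9]
gripper_width: 85.4
grasp_force: 0.0
```

Call:
{"method": "send_rows", "body": {
  "motion": [-20,-33,0,0,0,0,100,-20,-33,0,0,0,0,100,-20,-33,0,0,0,0,100,-20,-33,0,0,0,0,100,-20,-33,0,0,0,0,100]
}}

```text
time_s: 2.63
tcp_pos: [326.7, 363.6, 500.9]
tool_rot: [[-1.0, 0.001, 0.0], [0.001, 1.0, 0.0], [-0.0, 0.0, -1.0]]
ft_force: [0.9, 0.1, -0.1]
gripper_width: 85.0
grasp_force: 0.0
```

Call:
{"method": "send_rows", "body": {
  "motion": [-20,-33,0,0,0,0,100,-20,-33,0,0,0,0,100,-20,-33,0,0,0,0,100,-14,-26,0,0,0,0,100,0,0,0,0,0,0,100]
}}

```text
time_s: 3.05
tcp_pos: [402.5, 235.2, 501.1]
tool_rot: [[-1.0, 0.008, 0.001], [0.008, 1.0, -0.0], [-0.001, -0.0, -1.0]]
ft_force: [0.4, -0.8, -0.2]
gripper_width: 85.3
grasp_force: 0.0
```

Run:
```python
from h import *
s=bot.state(); print(s["tcp_pos"],np.round(s["tool_rot"],3).tolist(),s["joint_pos"])
f=bot.grab_frame("wrist"); save(f,"w1.png"); np.save("f1.npy",f,allow_pickle=True)
for t in ["bracket_c","cover_c","shaft_c","sleeve_c","handle_c"]:
    for d in bot.silhouettes(f,t)[:3]:
        if d["confidence"]<.3: continue
        c=cloud(f,d["mask"]); print(t,round(d["confidence"],2),np.round(d["box"]).tolist(),np.round(np.median(c,0)).tolist(), np.round(c[:,2].max()))
```

```text
[402.51435503 235.22516836 501.1157144 ] [[-1.0, 0.008, 0.001], [0.008, 1.0, -0.0], [-0.001, -0.0, -1.0]] [-0.80470159  0.0382332   0.21657929  1.86991781 -0.00778544  1.23359041
  0.97709009]
bracket_c 0.63 [312.0, 242.0, 363.0, 282.0] [546.0, 315.0, 21.0] 52.0
cover_c 0.59 [218.0, 241.0, 262.0, 284.0] [549.0, 176.0, 16.0] 46.0
cover_c 0.58 [72.0, 246.0, 132.0, 277.0] [538.0, -18.0, 16.0] 57.0
shaft_c 0.73 [195.0, 167.0, 278.0, 217.0] [446.0, 176.0, 25.0] 33.0
sleeve_c 0.94 [316.0, 163.0, 359.0, 207.0] [434.0, 307.0, 50.0] 53.0
handle_c 0.87 [230.0, 318.0, 294.0, 353.0] [675.0, 207.0, 36.0] 46.0
```

Call:
{"method": "send_rows", "body": {
  "motion": [0,-38,0,0,0,0,100,0,-38,0,0,0,0,100,0,-38,0,0,0,0,100,0,-38,0,0,0,0,100,0,-38,0,0,0,0,100]
}}

```text
time_s: 3.77
tcp_pos: [399.4, 49.4, 500.8]
tool_rot: [[-1.0, -0.001, 0.0], [-0.001, 1.0, 0.0], [-0.0, 0.0, -1.0]]
ft_force: [1.3, 0.2, 1.3]
gripper_width: 85.3
grasp_force: 0.0
```

Call:
{"method": "send_rows", "body": {
  "motion": [0,-38,0,0,0,0,100,0,-38,0,0,0,0,100,0,-38,0,0,0,0,0,0,-38,0,0,0,0,0,0,-20,0,0,0,0,0]
}}

```text
time_s: 4.18
tcp_pos: [399.2, -124.7, 501.1]
tool_rot: [[-1.0, 0.003, 0.001], [0.003, 1.0, -0.0], [-0.001, -0.0, -1.0]]
ft_force: [0.2, 0.3, 0.3]
gripper_width: 51.4
grasp_force: 0.0
```

Run:
```python
from h import *
s=bot.state(); print(s["tcp_pos"],s["time_s"],np.round(s["tool_rot"],3).tolist(),s["joint_pos"])
f=bot.grab_frame("wrist"); save(f,"w2.png"); np.save("f2.npy",f,allow_pickle=True)
for t in ["tray_c","nut","lever","bracket_c","cover_c","shaft_c","sleeve_c","handle_c"]:
    for d in bot.silhouettes(f,t)[:3]:
        if d["confidence"]<.3: continue
        c=cloud(f,d["mask"]); print(t,round(d["confidence"],2),np.round(d["box"]).tolist(),np.round(np.median(c,0)).tolist(), np.round(c[:,2].max()))
```

```text
[ 399.19114566 -124.73753264  501.07344987] 4.1833 [[-1.0, 0.003, 0.001], [0.003, 1.0, -0.0], [-0.001, -0.0, -1.0]] [-0.46376974 -0.09492647  0.6541937   1.97670103  0.06111862  1.2398993
  1.73652565]
tray_c 0.68 [179.0, 173.0, 389.0, 302.0] [500.0, -122.0, 4.0] 343.0
nut 0.65 [330.0, 327.0, 350.0, 365.0] [656.0, -42.0, 65.0] 76.0
lever 0.71 [231.0, 309.0, 259.0, 370.0] [647.0, -179.0, 54.0] 402.0
bracket_c 0.76 [543.0, 249.0, 559.0, 280.0] [557.0, 294.0, 6.0] 32.0
cover_c 0.97 [458.0, 244.0, 502.0, 283.0] [549.0, 166.0, 16.0] 46.0
shaft_c 0.94 [455.0, 171.0, 542.0, 222.0] [447.0, 171.0, 25.0] 32.0
handle_c 0.93 [496.0, 316.0, 524.0, 346.0] [670.0, 235.0, 21.0] 45.0
```

View pics/w2.png

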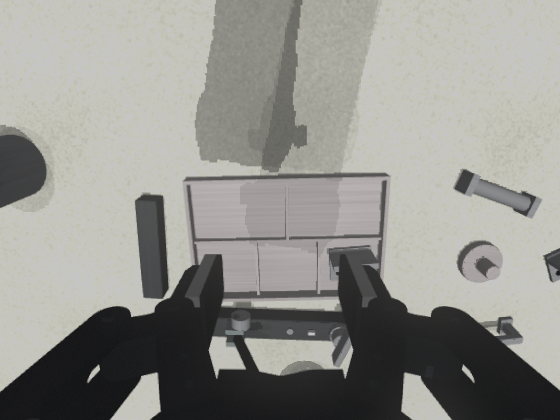

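The wrist picture (image down = +x, right = +y) shows the tray with corners near (186,178), (389,176), (380,297) and (196,299), the side rail at (150,247), the far rail along row 325, and a bracket in its slot at (353,260). The nut (340,345) and lever (240,335) are partly behind the fingers.

Run:
```python
from h import *
f=np.load("f2.npy",allow_pickle=True).item()
c=cloud(f)
def reg(x0,x1,y0,y1,z0,z1): 
    return c[(c[:,0]>x0)&(c[:,0]<x1)&(c[:,1]>y0)&(c[:,1]<y1)&(c[:,2]>z0)&(c[:,2]<z1)]
print("bench z", np.median(reg(430,600,40,90,-20,20)[:,2]))
s=reg(380,640,-330,-266,24,40); print("side rail",np.percentile(s,[1,5,50,95,99],axis=0).round(1).tolist())
r=reg(610,720,-300,60,24,38); print("far rail",np.percentile(r,[1,5,50,95,99],axis=0).round(1).tolist())
for y0 in range(-280,60,40):
    q=r[(r[:,1]>y0)&(r[:,1]<y0+40)]
    if len(q)>10: print(y0,np.percentile(q[:,0],[3,97]).round(1))
# tray corners at rim top by ray-plane
K=f["camera_matrix"];R=np.array(f["R"]);t=np.array(f["t"])
def plane(uv,h):
    a=pts(f,uv,np.full(len(uv),1.)); o=-R.T@t; d=a-o; return o+d*((h-o[2])/d[:,2])[:,None]
print(plane([(185,178),(389,175),(382,297),(196,300)],22).round(1).tolist())
import cv2
a=cv2.imread("pics/w2.png")[160:370,130:420]
cv2.imwrite("pics/w2c.png",cv2.resize(a,None,fx=2.75,fy=2.75,interpolation=cv2.INTER_CUBIC))
for h,b in ((64,[330,327,350,365]),(60,[231,309,259,370])):
    print(plane([b[:2],b[2:]],h).round().tolist())
f=np.load("f1.npy",allow_pickle=True).item();c=cloud(f)
r=reg(610,720,-150,60,24,38);print("far rail f1",np.percentile(r,[1,5,50,95,99],axis=0).round(1).tolist())
```

```text
bench z 0.19794466289658202
side rail [[453.3, -324.9, 24.6], [457.7, -322.0, 27.4], [521.1, -307.5, 30.1], [594.1, -293.7, 31.5], [600.5, -291.7, 32.0]]
far rail [[623.0, -222.9, 24.4], [636.4, -215.4, 26.4], [651.9, -120.2, 29.9], [671.2, -48.7, 34.1], [674.7, -33.7, 37.6]]
-240 [634.2 667.7]
-200 [622.3 669.8]
-160 [637.1 671.2]
-120 [639.1 673. ]
-80 [640.8 674.8]
-40 [642.3 647.9]
[[425.3, -251.5, 22.0], [421.5, 18.2, 22.0], [605.7, 25.0, 22.0], [610.2, -250.8, 22.0]]
[[626.0, -57.0, 64.0], [693.0, -25.0, 64.0]]
[[600.0, -193.0, 60.0], [705.0, -157.0, 60.0]]
far rail f1 [[638.0, -149.1, 24.3], [639.4, -145.2, 25.5], [648.2, -98.8, 29.9], [665.9, -61.7, 32.3], [670.7, -52.4, 36.4]]
```

View pics/w2c.png

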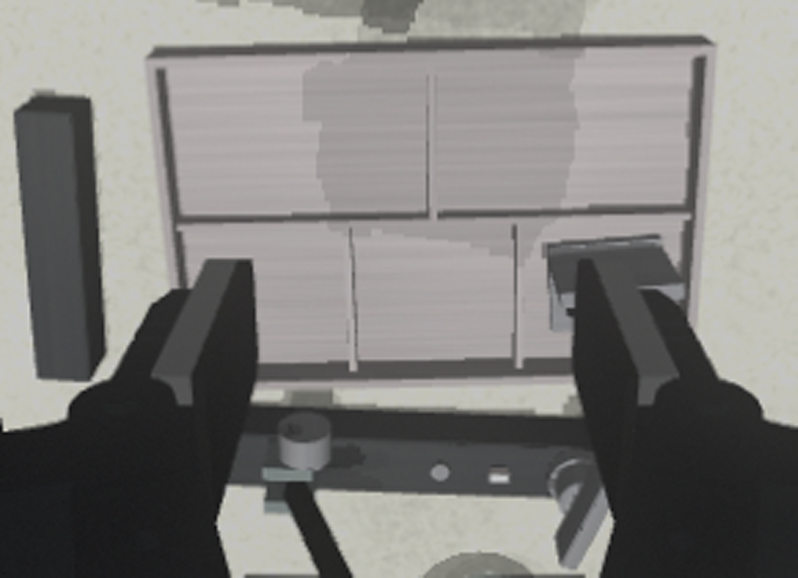

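Run:
```python
from h import *
f=np.load("f2.npy",allow_pickle=True).item()
c=cloud(f)
# rail faces: extreme edge per bin at top surface (z 28-32), robust line fits
s=c[(c[:,0]>455)&(c[:,0]<598)&(c[:,1]>-330)&(c[:,1]<-266)&(c[:,2]>27)&(c[:,2]<33)]
b=[(x+5,np.percentile(s[(s[:,0]>x)&(s[:,0]<x+10),1],98)) for x in range(455,590,10)]
ps=np.polyfit(*np.array(b).T,1)
r=c[(c[:,0]>625)&(c[:,0]<690)&(c[:,1]>-145)&(c[:,1]<-50)&(c[:,2]>27)&(c[:,2]<33)]
b=[(y+5,np.percentile(r[(r[:,1]>y)&(r[:,1]<y+10),0],3)) for y in range(-145,-50,10)]
pr=np.polyfit(*np.array(b).T,1)
print("side slope dy/dx",ps,"far slope dx/dy",pr)
th=np.mean([-pr[0],ps[0]]); ex=np.array([np.cos(th),np.sin(th)]); ey=np.array([-ex[1],ex[0]])
P=np.array([np.polyval(pr,-100),-100]); Q=np.array([525,np.polyval(ps,525)])
n=np.linalg.solve(np.array([ex,ey]),[P@ex-92,Q@ey+138]); print("yaw deg",np.degrees(th),"nest",n)
```

```text
side slope dy/dx [-4.83815625e-02 -2.69088359e+02] far slope dx/dy [4.75216340e-02 6.44380632e+02]
yaw deg -2.747424201456636 nest [ 544.77388    -157.27878818]
```

Call:
{"method": "send_rows", "body": {
  "motion": [5,7,0,0,0,2.5,0,5,7,40,0,0,0,0,5,7,40,0,0,0,0,5,7,40,0,0,0,0,4,6,40,0,0,0,0]
}}

```text
time_s: 5.05
tcp_pos: [376.3, -86.0, 339.5]
tool_rot: [[-0.999, 0.044, 0.002], [0.044, 0.999, 0.0], [-0.002, 0.0, -1.0]]
ft_force: [2.2, -0.2, -1.4]
gripper_width: -0.1
grasp_force: 0.0
```

Call:
{"method": "send_rows", "body": {
  "motion": [0,0,40,0,0,0,0,0,0,40,0,0,0,0,0,0,40,0,0,0,0,0,0,38,0,0,0,0,0,0,0,0,0,0,0]
}}

```text
time_s: 5.47
tcp_pos: [374.9, -86.4, 177.1]
tool_rot: [[-0.999, 0.044, -0.011], [0.044, 0.999, -0.001], [0.011, -0.001, -1.0]]
ft_force: [-1.9, 0.5, -0.4]
gripper_width: -0.1
grasp_force: 0.0
```

Call:
{"method": "send_rows", "body": {
  "motion": [-12,0,-3,0,0,0.2,0,-12,0,0,0,0,0,0,-6,0,0,0,0,0,0,-5,0,0,0,0,0,0,-5,0,0,0,0,0,0]
}}

```text
time_s: 5.88
tcp_pos: [417.1, -88.4, 186.9]
tool_rot: [[-0.999, 0.047, 0.001], [0.047, 0.999, 0.001], [-0.001, 0.001, -1.0]]
ft_force: [-7.7, 2.1, 4.0]
gripper_width: 0.0
grasp_force: 3.6
```

Call:
{"method": "send_rows", "body": {
  "motion": [-5,0,0,0,0,0,0,-5,0,0,0,0,0,0,-5,0,0,0,0,0,0,-5,0,0,0,0,0,0,-4,0,0,0,0,0,0]
}}

```text
time_s: 6.3
tcp_pos: [440.4, -89.6, 186.3]
tool_rot: [[-0.999, 0.048, -0.001], [0.048, 0.999, 0.001], [0.002, 0.001, -1.0]]
ft_force: [-6.2, 1.7, 4.3]
gripper_width: -0.2
grasp_force: 3.3
```

Call:
{"method": "send_rows", "body": {
  "motion": [-2,0,0,0,0,0,0,-2,0,0,0,0,0,0,-1,0,0,0,0,0,0,-1,0,0,0,0,0,0,0,0,0,0,0,0,0]
}}

```text
time_s: 6.72
tcp_pos: [444.8, -89.4, 185.8]
tool_rot: [[-0.999, 0.047, -0.006], [0.047, 0.999, 0.002], [0.006, 0.002, -1.0]]
ft_force: [-16.1, 6.8, 9.5]
gripper_width: -0.2
grasp_force: 8.3
```

Call:
{"method": "send_rows", "body": {
  "motion": [-2,0,0,0,0,0,0,-2,0,0,0,0,0,0,0,0,0,0,0,0,0]
}}

```text
time_s: 6.97
tcp_pos: [448.2, -89.2, 185.5]
tool_rot: [[-0.999, 0.047, -0.008], [0.047, 0.999, 0.003], [0.008, 0.003, -1.0]]
ft_force: [-21.9, 9.0, 11.9]
gripper_width: 0.0
grasp_force: 11.0
```

```bash
cat >> h.py <<'E'
def tray(f,ex0,lim=(380,680,-320,60)):
    """rim-top points -> outer rect"""
    c=cloud(f); c=c[(c[:,0]>lim[0])&(c[:,0]<lim[1])&(c[:,1]>lim[2])&(c[:,1]<lim[3])]
    return c[(c[:,2]>17)&(c[:,2]<26)]
E
python3 - <<'E'
from h import *
s=bot.state(); print(s["tcp_pos"],s["ft_force"])
f=bot.grab_frame("top"); save(f,"t3.png")
a=cv2.imread("pics/t3.png")[170:275,265:395]
cv2.imwrite("pics/t3c.png",cv2.resize(a,None,fx=5,fy=5,interpolation=cv2.INTER_CUBIC))
E
```

```text
[448.16196113 -89.16453102 185.50281611] [-21.8830026    9.04543779  11.86682378]
```

View pics/t3c.png

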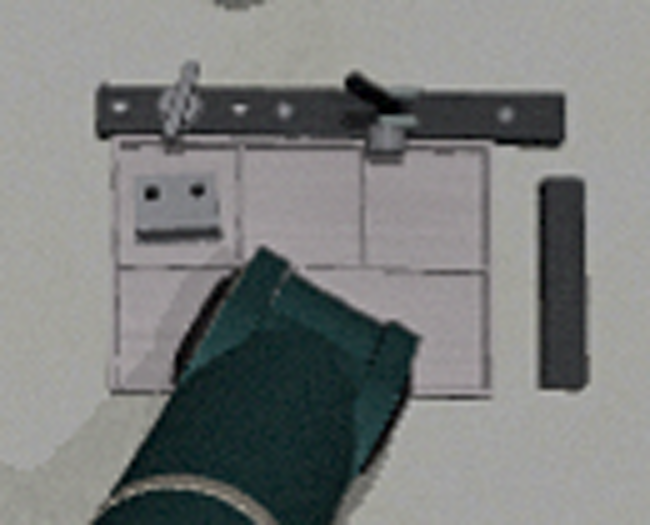

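Call:
{"method": "send_rows", "body": {
  "motion": [15,0,0,0,0,0,0,15,0,0,0,0,0,0,0,35,0,0,0,0,0,0,35,0,0,0,0,0,0,35,0,0,0,0,0]
}}

```text
time_s: 7.43
tcp_pos: [425.7, 17.0, 186.6]
tool_rot: [[-0.999, 0.05, 0.001], [0.05, 0.999, 0.0], [-0.001, 0.001, -1.0]]
ft_force: [0.9, 0.3, -0.4]
gripper_width: -0.0
grasp_force: 0.0
```

Call:
{"method": "send_rows", "body": {
  "motion": [0,35,0,0,0,0,0,-20,20,0,0,0,0,0,-35,0,0,0,0,0,0,-35,0,0,0,0,0,0,-35,0,0,0,0,0,0]
}}

```text
time_s: 7.85
tcp_pos: [554.8, 65.8, 186.8]
tool_rot: [[-0.999, 0.046, 0.001], [0.046, 0.999, 0.0], [-0.0, 0.0, -1.0]]
ft_force: [0.2, 0.1, 0.9]
gripper_width: -0.4
grasp_force: 0.0
```

Call:
{"method": "send_rows", "body": {
  "motion": [-18,-5,3,0,0,0,0,0,-10,0,0,0,0,0,0,-8,0,0,0,0,0,0,-5,0,0,0,0,0,0,-5,0,0,0,0,0]
}}

```text
time_s: 8.27
tcp_pos: [569.1, 30.6, 183.1]
tool_rot: [[-0.999, 0.048, -0.0], [0.048, 0.999, 0.0], [0.0, 0.0, -1.0]]
ft_force: [-0.3, 0.1, 0.7]
gripper_width: -0.0
grasp_force: 0.0
```

Call:
{"method": "send_rows", "body": {
  "motion": [0,-5,0,0,0,0,0,0,-5,0,0,0,0,0,0,-5,0,0,0,0,0,0,-5,0,0,0,0,0,0,-5,0,0,0,0,0]
}}

```text
time_s: 8.68
tcp_pos: [568.2, 7.3, 183.0]
tool_rot: [[-0.999, 0.046, -0.001], [0.046, 0.999, 0.002], [0.001, 0.002, -1.0]]
ft_force: [-2.1, 8.7, 4.5]
gripper_width: 0.4
grasp_force: 4.3
```

Call:
{"method": "send_rows", "body": {
  "motion": [0,-5,0,0,0,0,0,0,-4,0,0,0,0,0,0,-3,0,0,0,0,0,0,-2,0,0,0,0,0,0,0,0,0,0,0,0]
}}

```text
time_s: 9.1
tcp_pos: [567.6, -6.7, 183.0]
tool_rot: [[-0.999, 0.047, -0.001], [0.047, 0.999, 0.002], [0.001, 0.002, -1.0]]
ft_force: [-2.6, 7.2, 4.8]
gripper_width: -0.0
grasp_force: 3.3
```

Call:
{"method": "send_rows", "body": {
  "motion": [0,-2,0,0,0,0,0,0,-2,0,0,0,0,0,0,-1,0,0,0,0,0,0,-1,0,0,0,0,0,0,0,0,0,0,0,0]
}}

```text
time_s: 9.52
tcp_pos: [567.6, -8.5, 183.0]
tool_rot: [[-0.999, 0.043, -0.001], [0.043, 0.999, 0.007], [0.002, 0.007, -1.0]]
ft_force: [-2.8, 34.0, 7.6]
gripper_width: -0.0
grasp_force: 16.7
```

Call:
{"method": "send_rows", "body": {
  "motion": [0,-2,0,0,0,0,0,0,-1,0,0,0,0,0,0,0,0,0,0,0,0]
}}

```text
time_s: 9.77
tcp_pos: [567.6, -9.3, 183.0]
tool_rot: [[-0.999, 0.04, -0.002], [0.04, 0.999, 0.01], [0.002, 0.01, -1.0]]
ft_force: [-3.0, 47.3, 10.2]
gripper_width: 0.1
grasp_force: 23.4
```

Call:
{"method": "send_rows", "body": {
  "motion": [0,15,0,0,0,0,0,20,17,0,0,0,0,0,35,0,0,0,0,0,0,35,0,0,0,0,0,0,35,0,0,0,0,0,0]
}}

```text
time_s: 10.18
tcp_pos: [442.3, 21.4, 182.9]
tool_rot: [[-0.999, 0.047, 0.0], [0.047, 0.999, 0.0], [-0.0, 0.0, -1.0]]
ft_force: [0.9, 0.0, 0.3]
gripper_width: 0.0
grasp_force: 0.0
```

Call:
{"method": "send_rows", "body": {
  "motion": [30,-20,0,0,0,0,0,0,-35,0,0,0,0,0,0,-35,0,0,0,0,0,0,-35,0,0,0,0,0,0,-25,0,0,0,0,0]
}}

```text
time_s: 10.6
tcp_pos: [406.2, -129.7, 183.2]
tool_rot: [[-0.999, 0.049, 0.001], [0.049, 0.999, -0.0], [-0.001, -0.0, -1.0]]
ft_force: [0.3, 0.1, -0.3]
gripper_width: 0.2
grasp_force: 0.0
```

Call:
{"method": "send_rows", "body": {
  "motion": [-12,0,0,0,0,0,0,-8,0,0,0,0,0,0,-3,0,0,0,0,0,0,-2,0,0,0,0,0,0,0,0,0,0,0,0,0]
}}

```text
time_s: 11.02
tcp_pos: [432.2, -127.5, 182.7]
tool_rot: [[-0.999, 0.046, -0.0], [0.046, 0.999, 0.0], [0.0, 0.0, -1.0]]
ft_force: [0.2, 1.5, -0.1]
gripper_width: 0.1
grasp_force: 0.0
```

Call:
{"method": "send_rows", "body": {
  "motion": [-4,0,0,0,0,0,0,-4,0,0,0,0,0,0,-2,0,0,0,0,0,0,-1,0,0,0,0,0,0,0,0,0,0,0,0,0]
}}

```text
time_s: 11.43
tcp_pos: [443.2, -128.9, 182.7]
tool_rot: [[-0.999, 0.048, -0.0], [0.048, 0.999, -0.0], [0.0, -0.0, -1.0]]
ft_force: [0.4, -0.5, 0.4]
gripper_width: -0.4
grasp_force: 0.0
```

Call:
{"method": "send_rows", "body": {
  "motion": [-2,0,0,0,0,0,0,-1,0,0,0,0,0,0,-1,0,0,0,0,0,0,-1,0,0,0,0,0,0,0,0,0,0,0,0,0]
}}

```text
time_s: 11.85
tcp_pos: [445.8, -129.3, 182.1]
tool_rot: [[-0.999, 0.049, -0.006], [0.049, 0.999, 0.002], [0.006, 0.001, -1.0]]
ft_force: [-18.5, 1.2, 13.2]
gripper_width: 0.1
grasp_force: 9.4
```

Call:
{"method": "send_rows", "body": {
  "motion": [-1,0,0,0,0,0,0,-1,0,0,0,0,0,0,0,0,0,0,0,0,0,15,0,0,0,0,0,0,15,0,-30,0,0,0,0]
}}

```text
time_s: 12.27
tcp_pos: [418.6, -127.6, 209.8]
tool_rot: [[-0.999, 0.048, -0.006], [0.048, 0.999, -0.0], [0.006, -0.0, -1.0]]
ft_force: [-1.7, 0.2, 0.8]
gripper_width: -0.0
grasp_force: 0.0
```

Call:
{"method": "send_rows", "body": {
  "motion": [0,0,-38,0,0,0,100,0,0,-38,0,0,0,100,0,0,-38,0,0,0,100,-20,10,-38,0,0,0,100,-30,14,-30,0,0,0,100]
}}

```text
time_s: 12.68
tcp_pos: [466.9, -108.6, 393.9]
tool_rot: [[-0.999, 0.051, 0.002], [0.051, 0.999, 0.001], [-0.002, 0.001, -1.0]]
ft_force: [-0.2, -1.0, -0.6]
gripper_width: 60.5
grasp_force: 0.0
```

Call:
{"method": "send_rows", "body": {
  "motion": [-36,15,0,0,0,0,100,-36,15,0,0,0,0,100,-36,15,0,0,0,0,100,-36,15,0,0,0,0,100,-36,16,0,0,0,0,100]
}}

```text
time_s: 13.1
tcp_pos: [652.9, -39.5, 390.2]
tool_rot: [[-0.999, 0.048, -0.0], [0.048, 0.999, 0.0], [0.0, 0.0, -1.0]]
ft_force: [-0.7, -0.3, 0.8]
gripper_width: 85.4
grasp_force: 0.0
```

Call:
{"method": "send_rows", "body": {
  "motion": [0,0,0,0,0,5.5,100,0,0,0,0,0,5.5,100,0,0,0,0,0,5,100,0,0,0,0,0,0,100]
}}

```text
time_s: 13.43
tcp_pos: [651.4, -40.3, 390.1]
tool_rot: [[-0.945, 0.326, -0.001], [0.326, 0.945, -0.001], [0.001, -0.001, -1.0]]
ft_force: [0.3, 0.7, -0.2]
gripper_width: 85.4
grasp_force: 0.0
```

Run:
```python
from h import *
s=bot.state(); print(s["tcp_pos"],s["time_s"],np.round(s["tool_rot"],3).tolist(),s["joint_pos"])
f=bot.grab_frame("wrist"); save(f,"w4.png"); np.save("f4.npy",f,allow_pickle=True)
for d in bot.silhouettes(f,"nut")[:3]:
    c=cloud(f,d["mask"]); print(round(d["confidence"],2),np.round(d["box"]).tolist(),np.round(np.median(c,0)).tolist(), np.round(c[:,2].max()))
    q=c[(c[:,2]>66)&(c[:,2]<80)]
    if len(q)>20:
        r=cv2.minAreaRect(q[:,:2].astype(np.float32)); print(r, cv2.fitLine(q[:,:2].astype(np.float32),cv2.DIST_HUBER,0,.01,.01).ravel())
c=cloud(f); q=c[(abs(c[:,0]-656)<50)&(abs(c[:,1]+40)<50)&(c[:,2]>66)&(c[:,2]<90)]
if len(q): print(len(q),q.mean(0),cv2.minAreaRect(q[:,:2].astype(np.float32)))
```

```text
[651.43604733 -40.31306093 390.12873043] 13.4333 [[-0.945, 0.326, -0.001], [0.326, 0.945, -0.001], [0.001, -0.001, -1.0]] [-0.44427346  0.55674804  0.66282733  1.57084088 -0.36488993  1.14177397
  1.53782151]
0.62 [272.0, 162.0, 300.0, 228.0] [658.0, -37.0, 74.0] 76.0
((660.5344848632812, -37.21955490112305), (10.027567863464355, 56.32235336303711), 69.15580749511719) [ 9.3393087e-01 -3.5745373e-01  6.5871063e+02 -3.6717564e+01]
751 [658.93448538 -36.68965275  73.95402354] ((660.5344848632812, -37.21955490112305), (10.027567863464355, 56.32235336303711), 69.15580749511719)
```

View pics/w4.png

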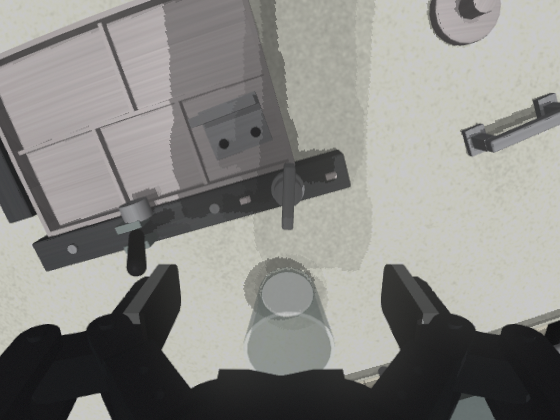

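The wrist picture shows the tray tight against both rails, the nut at (287,195) with wings 70° off the rail, the lever open at (137,240) and the index blocks at (245,200) and (331,176).

Call:
{"method": "send_rows", "body": {
  "motion": [-7.6,5.9,33,0,0,1.9,100,0,0,35,0,0,0,100,0,0,35,0,0,0,100,0,0,35,0,0,0,100,0,0,35,0,0,0,100]
}}

```text
time_s: 13.95
tcp_pos: [660.3, -37.2, 216.2]
tool_rot: [[-0.937, 0.35, 0.0], [0.35, 0.937, 0.0], [-0.0, 0.0, -1.0]]
ft_force: [0.7, -0.3, -0.4]
gripper_width: 85.5
grasp_force: 0.0
```

Call:
{"method": "send_rows", "body": {
  "motion": [0,0,0,0,0,0,0,0,0,0,0,0,0,0,0,0,0,0,0,0,0,0,0,0,0,0,0,0,0,0,0,0,0,0,0]
}}

```text
time_s: 14.37
tcp_pos: [661.1, -37.3, 219.9]
tool_rot: [[-0.936, 0.352, 0.003], [0.352, 0.936, 0.0], [-0.003, 0.001, -1.0]]
ft_force: [-0.2, 1.6, 3.1]
gripper_width: 25.7
grasp_force: 2.9
```

Call:
{"method": "send_rows", "body": {
  "motion": [0,0,0,0,0,0,0,0,0,0,0,0,0,0,0,0,0,0,0,0,0]
}}

```text
time_s: 14.62
tcp_pos: [661.2, -37.2, 220.1]
tool_rot: [[-0.936, 0.352, 0.003], [0.352, 0.936, 0.0], [-0.003, 0.002, -1.0]]
ft_force: [-2.6, 1.1, 14.2]
gripper_width: 22.6
grasp_force: 58.1
```

Call:
{"method": "send_rows", "body": {
  "motion": [0,0,0,0,0,0,60,0,0,0,0,0,0,60,0,0,-7,0,0,0,60,0,0,-6,0,0,0,60,0,0,0,0,0,0,0]
}}

```text
time_s: 15.03
tcp_pos: [660.9, -37.3, 232.4]
tool_rot: [[-0.936, 0.353, 0.002], [0.353, 0.936, -0.0], [-0.002, 0.001, -1.0]]
ft_force: [0.2, 0.3, 0.3]
gripper_width: 40.2
grasp_force: 0.0
```

Call:
{"method": "send_rows", "body": {
  "motion": [0,0,0,0,0,0,0,0,0,0,0,0,0,0,0,0,0,0,0,0,0,0,0,0,0,0,0,0,0,0,0,0,0,0,0]
}}

```text
time_s: 15.45
tcp_pos: [660.6, -36.9, 230.8]
tool_rot: [[-0.936, 0.352, 0.0], [0.352, 0.936, 0.0], [0.0, 0.0, -1.0]]
ft_force: [-1.4, 1.9, 6.2]
gripper_width: 8.2
grasp_force: 59.2
```

Call:
{"method": "send_rows", "body": {
  "motion": [0,0,0,0,0,6,0,0,0,0,0,0,6,0,0,0,0,0,0,6,0,0,0,0,0,0,6,0,0,0,0,0,0,6,0]
}}

```text
time_s: 15.87
tcp_pos: [660.8, -36.4, 230.7]
tool_rot: [[-0.631, 0.776, 0.001], [0.776, 0.631, 0.001], [0.0, 0.001, -1.0]]
ft_force: [0.2, 3.8, 3.1]
gripper_width: 8.4
grasp_force: 59.1
```

Call:
{"method": "send_rows", "body": {
  "motion": [0,0,0,0,0,6,0,0,0,0,0,0,6,0,0,0,0,0,0,6,0,0,0,0,0,0,6,0,0,0,0,0,0,6,0]
}}

```text
time_s: 16.28
tcp_pos: [661.2, -36.2, 230.8]
tool_rot: [[-0.159, 0.987, 0.002], [0.987, 0.159, 0.001], [0.001, 0.002, -1.0]]
ft_force: [5.6, 5.0, 0.8]
gripper_width: 8.4
grasp_force: 58.7
```

Call:
{"method": "send_rows", "body": {
  "motion": [0,0,0,0,0,6,0,0,0,0,0,0,6,0,0,0,0,0,0,0,0,0,0,0,0,0,0,0]
}}

```text
time_s: 16.62
tcp_pos: [661.3, -36.1, 230.8]
tool_rot: [[0.046, 0.999, 0.002], [0.999, -0.046, 0.001], [0.001, 0.002, -1.0]]
ft_force: [6.4, 4.0, 2.0]
gripper_width: 8.3
grasp_force: 58.9
```

Call:
{"method": "send_rows", "body": {
  "motion": [0,0,0,0,0,0,100,0,0,0,0,0,0,100,0,0,0,0,0,0,100,0,0,-30,0,0,0,100,0,0,-40,0,0,0,100]
}}

```text
time_s: 17.03
tcp_pos: [659.6, -37.1, 298.6]
tool_rot: [[0.047, 0.999, -0.005], [0.999, -0.047, -0.001], [-0.001, -0.005, -1.0]]
ft_force: [0.1, 0.3, 0.4]
gripper_width: 68.7
grasp_force: 0.0
```

Call:
{"method": "send_rows", "body": {
  "motion": [0,0,-40,0,0,0,100,0,0,-40,0,0,0,100,-20,0,-20,0,0,0,100,-20,0,0,0,0,0,100,0,0,0,0,0,0,100]
}}

```text
time_s: 17.45
tcp_pos: [657.7, -81.5, 402.4]
tool_rot: [[0.051, 0.999, 0.002], [0.999, -0.051, -0.001], [-0.001, 0.002, -1.0]]
ft_force: [-0.5, -0.6, -0.4]
gripper_width: 85.3
grasp_force: 0.0
```

Run:
```python
from h import *
s=bot.state(); print(s["tcp_pos"],s["time_s"],np.round(s["tool_rot"],3).tolist(),s["joint_pos"])
f=bot.grab_frame("wrist"); save(f,"w5.png"); np.save("f5.npy",f,allow_pickle=True)
c=cloud(f); q=c[(abs(c[:,0]-660)<50)&(abs(c[:,1]+37)<50)&(c[:,2]>66)&(c[:,2]<82)]
print(len(q),q.mean(0),cv2.minAreaRect(q[:,:2].astype(np.float32)),cv2.fitLine(q[:,:2].astype(np.float32),cv2.DIST_HUBER,0,.01,.01).ravel())
r=c[(abs(c[:,0]-660)<60)&(c[:,1]<20)&(c[:,1]>-260)&(c[:,2]>26)&(c[:,2]<33)]
for y in range(-250,20,20):
    q=r[(r[:,1]>y)&(r[:,1]<y+20)]
    if len(q)>10: print(y+10,np.percentile(q[:,0],[3,97]).round(1))
# lever
for n in ["lever"]:
    for d in bot.silhouettes(f,n)[:3]:
        q=cloud(f,d["mask"]); print(n,d["confidence"],np.round(d["box"]),np.round(np.percentile(q,[2,50,98],axis=0),1).tolist())
q=c[(abs(c[:,0]-660)<40)&(abs(c[:,1]+170)<70)&(c[:,2]>36)&(c[:,2]<170)]
for z in range(35,160,10):
    k=q[(q[:,2]>z)&(q[:,2]<z+10)]
    if len(k): print(z+5,len(k),k[:,:2].min(0).round(1),k[:,:2].max(0).round(1))
```

```text
[657.7131492  -81.46386259 402.4277088 ] 17.45 [[0.051, 0.999, 0.002], [0.999, -0.051, -0.001], [-0.001, 0.002, -1.0]] [-0.5596905   0.68585687  0.99821988  1.53748823 -0.5959163   1.24537355
  0.47780577]
792 [660.8387565  -36.58541175  74.2873691 ] ((660.7622680664062, -37.250205993652344), (55.57835006713867, 9.544840812683105), 87.3053970336914) [ 6.2322687e-02  9.9805605e-01  6.6085297e+02 -3.6440441e+01]
-240 [635.1 668.5]
-220 [635.7 669.6]
-200 [644.3 670.5]
-180 [641.  670.7]
-160 [639.  671.7]
-140 [639.9 672.6]
-120 [640.4 673.7]
-100 [641.7 674. ]
-80 [642.5 675.4]
-60 [642.8 677. ]
-40 [643.4 678. ]
-20 [644.7 678.4]
0 [645.8 679.2]
20 [647.2 679.9]
lever 0.57 [252. 258. 292. 302.] [[624.1, -197.3, 35.2], [641.6, -170.9, 54.5], [661.8, -146.2, 142.7]]
40 128 [ 624.4 -186.9] [ 668.4 -169.3]
50 647 [ 623.6 -205. ] [ 668.8 -170.3]
60 90 [ 623.8 -204.2] [ 667.6 -176.9]
70 14 [ 647.4 -180.8] [ 660.4 -172.4]
80 16 [ 648.  -174.3] [ 661.2 -167.1]
90 17 [ 648.4 -169. ] [ 661.2 -162.9]
100 19 [ 648.8 -164.8] [ 660.3 -159.5]
110 20 [ 649.1 -161.2] [ 661.1 -154.7]
120 26 [ 648.7 -157.5] [ 661.8 -150.4]
130 35 [ 649.2 -153. ] [ 662.4 -145.6]
140 253 [ 649.2 -158.2] [ 662.4 -145.4]
```

View pics/w5.png

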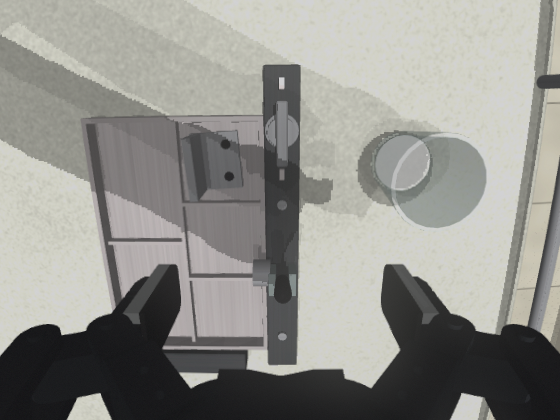

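The picture confirms the wings (282,135) lie along the rail between the index blocks (282,83) and (282,175). The lever is still up at (283,285) and the tray is at the rail.

Call:
{"method": "send_rows", "body": {
  "motion": [-40,0.4,0,0,0,0,0,-40,0.4,0,0,0,0,0,-40,0.5,0,0,0,0,0,0,0,20,0,0,0,0,0,0,20,0,0,0,0]
}}

```text
time_s: 17.97
tcp_pos: [653.7, -199.6, 360.3]
tool_rot: [[0.05, 0.999, 0.001], [0.999, -0.05, -0.001], [-0.001, 0.001, -1.0]]
ft_force: [-0.2, 1.3, -0.8]
gripper_width: 25.5
grasp_force: 0.0
```

Call:
{"method": "send_rows", "body": {
  "motion": [0,0,20,0,0,0,0,0,0,20,0,0,0,0,0,0,14,0,0,0,0,0,0,10,0,0,0,0,0,0,0,0,0,0,0]
}}

```text
time_s: 18.38
tcp_pos: [654.2, -196.4, 294.5]
tool_rot: [[0.046, 0.999, -0.003], [0.999, -0.046, 0.001], [0.0, -0.003, -1.0]]
ft_force: [0.3, 0.2, -0.5]
gripper_width: 0.0
grasp_force: 0.0
```

Call:
{"method": "send_rows", "body": {
  "motion": [12,0,0,0,0,0,0,12,0,0,0,0,0,0,6.7,0,2.5,0,0,0,0,6.7,0,2.5,0,0,0,0,6.4,0,3.7,0,0,0,0]
}}

```text
time_s: 18.8
tcp_pos: [656.7, -152.2, 288.4]
tool_rot: [[0.045, 0.999, 0.001], [0.999, -0.045, -0.0], [-0.0, 0.001, -1.0]]
ft_force: [0.9, -1.5, 1.1]
gripper_width: 0.0
grasp_force: 0.7
```

Call:
{"method": "send_rows", "body": {
  "motion": [6.4,0,3.7,0,0,0,0,5.7,0,4.8,0,0,0,0,5.7,0,4.8,0,0,0,0,4.8,0,5.7,0,0,0,0,4.8,0,5.7,0,0,0,0]
}}

```text
time_s: 19.22
tcp_pos: [657.6, -125.6, 262.5]
tool_rot: [[0.046, 0.999, -0.0], [0.999, -0.046, -0.0], [-0.0, -0.0, -1.0]]
ft_force: [0.1, -1.2, 0.3]
gripper_width: 0.2
grasp_force: 0.6
```

Call:
{"method": "send_rows", "body": {
  "motion": [3.7,0,6.4,0,0,0,0,3.7,0,6.4,0,0,0,0,2.5,0,7,0,0,0,0,2.5,0,7,0,0,0,0,1,0,5,0,0,0,0]
}}

```text
time_s: 19.63
tcp_pos: [658.3, -112.6, 230.6]
tool_rot: [[0.046, 0.999, -0.0], [0.999, -0.046, -0.0], [-0.0, -0.0, -1.0]]
ft_force: [-0.1, -3.5, 4.7]
gripper_width: 0.3
grasp_force: 2.4
```

Call:
{"method": "send_rows", "body": {
  "motion": [1,0,4,0,0,0,0,0,0,2,0,0,0,0,0,0,1,0,0,0,0,0,0,0,0,0,0,0]
}}

```text
time_s: 19.97
tcp_pos: [658.5, -112.4, 226.6]
tool_rot: [[0.047, 0.999, 0.001], [0.999, -0.047, 0.0], [0.001, 0.001, -1.0]]
ft_force: [-13.2, 1.8, 37.4]
gripper_width: 0.0
grasp_force: 18.7
```

Call:
{"method": "send_rows", "body": {
  "motion": [0,0,-35,0,0,0,0,0,0,-40,0,0,0,0,20,0,-40,0,0,0,100,20,0,-40,0,0,0,100,10,0,-20,0,0,0,100]
}}

```text
time_s: 20.38
tcp_pos: [661.0, -62.5, 397.6]
tool_rot: [[0.045, 0.999, 0.003], [0.999, -0.045, 0.001], [0.001, 0.003, -1.0]]
ft_force: [0.2, -0.2, -0.9]
gripper_width: 35.5
grasp_force: 0.0
```

Call:
{"method": "send_rows", "body": {
  "motion": [0,0,0,0,0,0,100,0,0,0,0,0,0,100]
}}

```text
time_s: 20.55
tcp_pos: [660.7, -63.3, 394.5]
tool_rot: [[0.044, 0.999, 0.001], [0.999, -0.044, 0.001], [0.001, 0.001, -1.0]]
ft_force: [-0.3, -0.1, -0.7]
gripper_width: 60.5
grasp_force: 0.0
```

Run:
```python
from h import *
s=bot.state(); print(s["tcp_pos"],s["time_s"],s["joint_pos"])
f=bot.grab_frame("wrist"); save(f,"w6.png"); np.save("f6.npy",f,allow_pickle=True)
c=cloud(f)
q=c[(abs(c[:,0]-657)<9)&(c[:,1]>-190)&(c[:,1]<-60)&(c[:,2]>38)]
for y in range(-190,-60,10):
    k=q[(q[:,1]>y)&(q[:,1]<y+10)]
    if len(k): print(y+5,len(k),np.percentile(k[:,2],[50,90]).round(1), k[:,0].min().round(1),k[:,0].max().round(1))
q=c[(abs(c[:,0]-660)<50)&(abs(c[:,1]+37)<32)&(c[:,2]>66)&(c[:,2]<82)]
print(cv2.minAreaRect(q[:,:2].astype(np.float32)))
```

```text
[660.7234783  -63.31322115 394.52132238] 20.55 [-0.58234392  0.69435182  0.99127873  1.54224536 -0.60426327  1.23562777
  0.46126426]
-185 156 [50.  54.9] 648.3 666.0
-175 129 [51.4 52.7] 648.0 665.4
-165 116 [52.  53.1] 648.1 661.8
-155 121 [52.8 54.1] 648.7 662.1
-145 124 [53.5 54.8] 649.2 662.5
-135 124 [54.2 55.8] 649.8 662.9
-125 128 [55.  56.5] 650.3 663.3
-115 134 [55.9 57.3] 650.7 663.6
-105 137 [56.8 58. ] 651.3 665.1
-95 148 [57.2 58.8] 651.8 665.3
-85 74 [55.4 57.6] 652.2 664.5
-65 58 [74.3 75. ] 654.9 664.4
((660.6207885742188, -37.003684997558594), (54.73326873779297, 9.473974227905273), 87.71173858642578)
```

View pics/w6.png

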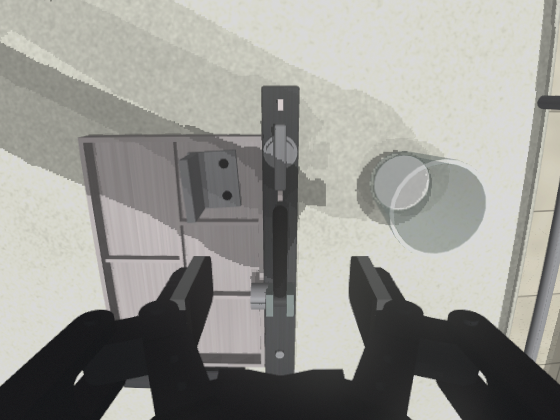

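The lever now lies along the rail (281,250), its hub at (275,290), with the nut still aligned.

Run:
```python
from h import *
f=np.load("f6.npy",allow_pickle=True).item(); c=cloud(f)
for y in range(-240,30,20):
    k=c[(abs(c[:,0]-(667+.046*(y+110)))<5)&(abs(c[:,1]-y)<10)&(c[:,2]<36)&(c[:,2]>20)]
    b=c[(abs(c[:,0]-720)<10)&(abs(c[:,1]-y)<10)&(c[:,2]<16)]
    print(y,len(k),k[:,2].mean().round(2) if len(k) else 0,b[:,2].mean().round(2) if len(b) else 0)
```

```text
-240 129 30.65 0.5
-220 68 30.61 0.65
-200 3 30.69 0.57
-180 67 31.23 0.52
-160 112 30.57 0.47
-140 125 30.51 0.46
-120 128 30.55 0.44
-100 147 30.56 0.36
-80 185 30.48 0.49
-60 164 30.45 0.38
-40 6 30.53 0.59
-20 176 30.75 0.58
0 236 30.5 0.48
20 152 30.39 0.6
```

Call:
{"method": "send_rows", "body": {
  "motion": [-21,0,0,0,0,0,0,-21,0,0,0,0,0,0,0,0,20,0,0,0,0,0,0,20,0,0,0,0,0,0,20,0,0,0,0]
}}

```text
time_s: 21.02
tcp_pos: [658.1, -107.3, 331.8]
tool_rot: [[0.048, 0.999, -0.002], [0.999, -0.048, 0.0], [0.0, -0.002, -1.0]]
ft_force: [0.1, 0.6, -0.3]
gripper_width: 9.1
grasp_force: 0.0
```

Call:
{"method": "send_rows", "body": {
  "motion": [0,0,20,0,0,0,0,0,0,20,0,0,0,0,0,0,20,0,0,0,0,0,0,20,0,0,0,0,0,0,18,0,0,0,0]
}}

```text
time_s: 21.43
tcp_pos: [657.8, -106.9, 233.2]
tool_rot: [[0.048, 0.999, -0.003], [0.999, -0.048, 0.0], [-0.0, -0.003, -1.0]]
ft_force: [1.0, -0.2, -0.2]
gripper_width: 0.3
grasp_force: 0.0
```

Call:
{"method": "send_rows", "body": {
  "motion": [0,0,2,0,0,0,0,0,0,1,0,0,0,0,0,0,0,0,0,0,0]
}}

```text
time_s: 21.68
tcp_pos: [658.5, -106.8, 233.1]
tool_rot: [[0.047, 0.999, -0.0], [0.999, -0.047, -0.0], [-0.0, -0.0, -1.0]]
ft_force: [0.5, -0.4, 0.3]
gripper_width: -0.1
grasp_force: 0.0
```

Call:
{"method": "send_rows", "body": {
  "motion": [0,0,1,0,0,0,0,0,0,1,0,0,0,0,0,0,0,0,0,0,0]
}}

```text
time_s: 21.93
tcp_pos: [658.7, -106.3, 231.4]
tool_rot: [[0.046, 0.999, 0.001], [0.999, -0.046, 0.0], [0.0, 0.001, -1.0]]
ft_force: [-0.0, -0.4, 0.1]
gripper_width: -0.0
grasp_force: 0.0
```

Call:
{"method": "send_rows", "body": {
  "motion": [0,0,1,0,0,0,0,0,0,1,0,0,0,0,0,0,0,0,0,0,0]
}}

```text
time_s: 22.18
tcp_pos: [658.6, -106.3, 228.9]
tool_rot: [[0.046, 0.999, -0.0], [0.999, -0.046, -0.0], [-0.0, -0.0, -1.0]]
ft_force: [-0.6, 1.0, -0.5]
gripper_width: 0.0
grasp_force: 0.0
```

Call:
{"method": "send_rows", "body": {
  "motion": [0,0,1,0,0,0,0,0,0,0,0,0,0,0,0,0,0,0,0,0,0]
}}

```text
time_s: 22.43
tcp_pos: [658.7, -106.3, 228.2]
tool_rot: [[0.046, 0.999, 0.0], [0.999, -0.046, 0.0], [0.0, 0.0, -1.0]]
ft_force: [-0.5, 0.2, 3.7]
gripper_width: -0.0
grasp_force: 2.0
```

Call:
{"method": "send_rows", "body": {
  "motion": [0,0,1,0,0,0,0,0,0,1,0,0,0,0,0,0,0,0,0,0,0]
}}

```text
time_s: 22.68
tcp_pos: [658.8, -106.4, 227.3]
tool_rot: [[0.046, 0.999, 0.001], [0.999, -0.046, 0.001], [0.001, 0.001, -1.0]]
ft_force: [-8.5, 4.7, 23.9]
gripper_width: 0.0
grasp_force: 11.4
```

Call:
{"method": "send_rows", "body": {
  "motion": [0,0,1,0,0,0,0,0,0,1,0,0,0,0,0,0,0,0,0,0,0]
}}

```text
time_s: 22.93
tcp_pos: [659.0, -106.6, 226.7]
tool_rot: [[0.046, 0.999, 0.002], [0.999, -0.046, 0.001], [0.001, 0.002, -1.0]]
ft_force: [-15.3, 7.7, 42.0]
gripper_width: 0.1
grasp_force: 21.1
```

Call:
{"method": "send_rows", "body": {
  "motion": [0,0,-40,0,0,0,0,0,0,-40,0,0,0,0,0,0,-40,0,0,0,100,0,0,-40,0,0,0,100,34,-15,-11,0,0,0,100]
}}

```text
time_s: 23.35
tcp_pos: [645.5, -78.2, 401.3]
tool_rot: [[0.054, 0.999, 0.007], [0.999, -0.054, -0.004], [-0.004, 0.007, -1.0]]
ft_force: [1.4, -0.7, 1.8]
gripper_width: 35.8
grasp_force: 0.0
```

Call:
{"method": "send_rows", "body": {
  "motion": [34,-15,-11,0,0,0,100,34,-15,-11,0,0,0,100,34,-15,-11,0,0,0,100,34,-15,-11,0,0,0,100,34,-15,-11,0,0,0,100]
}}

```text
time_s: 23.77
tcp_pos: [577.1, 103.1, 450.3]
tool_rot: [[0.046, 0.999, -0.0], [0.999, -0.046, 0.0], [0.0, -0.0, -1.0]]
ft_force: [0.9, 1.3, 0.1]
gripper_width: 85.4
grasp_force: 0.0
```

Call:
{"method": "send_rows", "body": {
  "motion": [34,-16,-11,0,0,0,100,34,-16,-11,0,0,0,100,34,-16,-11,0,0,0,100,34,-17,-11,0,0,0,100,0,0,0,0,0,0,100]
}}

```text
time_s: 24.18
tcp_pos: [517.0, 248.0, 494.9]
tool_rot: [[0.037, 0.999, 0.0], [0.999, -0.037, 0.002], [0.002, 0.0, -1.0]]
ft_force: [0.1, 0.6, -0.7]
gripper_width: 85.7
grasp_force: 0.0
```

```bash
cat >> h.py <<'E'
SH={"cover":(10,18),"shaft":(16,34),"sleeve":(44,54),"handle":(36,48),"bracket":(36,54)}
def find(f,n,zr=None):
    """parts in view: top-surface points -> min-area rect centre, size, long-axis angle (deg)"""
    out=[]
    for d in bot.silhouettes(f,n+"_c")[:3]:
        if d["confidence"]<.3: continue
        c=cloud(f,d["mask"]); lo,hi=zr or SH[n]
        q=c[(c[:,2]>lo)&(c[:,2]<hi)][:,:2].astype(np.float32)
        if len(q)<20: continue
        (cx,cy),(w,h),a=cv2.minAreaRect(q)
        if h>w: a+=90; w,h=h,w
        out.append((round(d["confidence"],2),round(cx,1),round(cy,1),round(w,1),round(h,1),round((a+90)%180-90,1),len(q),c[:,2].max().round(1)))
    return out
E
python3 - <<'E'
from h import *
s=bot.state(); print(s["tcp_pos"],s["time_s"],np.round(s["tool_rot"],3).tolist(),s["joint_pos"])
f=bot.grab_frame("wrist"); save(f,"w7.png"); np.save("f7.npy",f,allow_pickle=True)
for n in SH: 
    for o in find(f,n): print(n,o)
E
```

```text
[517.01353906 247.99832929 494.93127831] 24.1833 [[0.037, 0.999, 0.0], [0.999, -0.037, 0.002], [0.002, 0.0, -1.0]] [-1.3526251   0.45280083  1.16638485  1.65795724 -0.43029096  1.31796222
 -0.1487598 ]
cover (0.97, 556.4, 174.6, 62.0, 60.1, 89.6, 1272, np.float64(47.1))
shaft (0.63, 449.1, 177.0, 111.2, 30.1, 71.7, 1448, np.float64(33.0))
shaft (0.35, 556.8, 173.8, 61.2, 60.3, 1.2, 907, np.float64(47.1))
sleeve (0.91, 442.0, 309.6, 40.3, 39.1, -54.2, 1003, np.float64(53.8))
handle (0.69, 678.8, 201.2, 91.4, 12.9, -84.3, 757, np.float64(47.3))
bracket (0.75, 545.9, 312.4, 59.2, 8.1, -63.7, 391, np.float64(53.1))
```

View pics/w7.png

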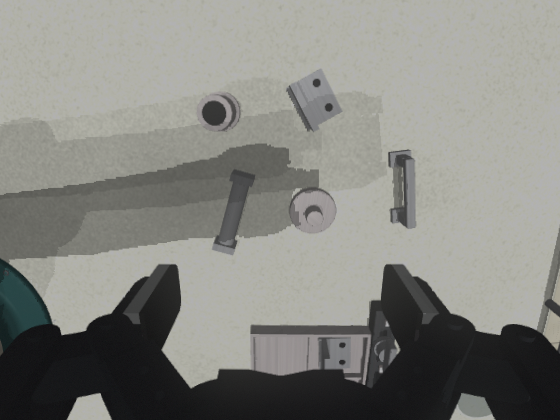

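Picture: sleeve (218,112), spare bracket (315,100), cover (312,210), shaft (234,212), handle (402,190); none seem to have moved.

Call:
{"method": "send_rows", "body": {
  "motion": [-10,40,10,0,0,-3.9,100,-7,41,20,0,0,-3.9,100,-3,41,35,0,0,0,100,0,41,38,0,0,0,100,0,0,38,0,0,0,100]
}}

```text
time_s: 24.9
tcp_pos: [653.2, 225.4, 375.0]
tool_rot: [[-0.071, 0.997, 0.004], [0.997, 0.071, -0.001], [-0.002, 0.004, -1.0]]
ft_force: [1.7, 1.1, -0.0]
gripper_width: 85.7
grasp_force: 0.0
```

Call:
{"method": "send_rows", "body": {
  "motion": [0,0,38,0,0,0,100,0,0,38,0,0,0,100,0,0,20,0,0,0,100,0,0,0,0,0,0,100]
}}

```text
time_s: 25.23
tcp_pos: [648.1, 226.6, 274.9]
tool_rot: [[-0.072, 0.997, -0.005], [0.997, 0.072, -0.003], [-0.003, -0.006, -1.0]]
ft_force: [-0.0, 0.0, 0.2]
gripper_width: 85.1
grasp_force: 0.0
```

```bash
cat >> h.py <<'E'
def to(x,y,z,ydir):
    """shift in tool axes after/before turn, and rz (deg) to bring tool y to direction ydir (deg, mod 180)"""
    s=bot.state(); R=np.array(s["tool_rot"]); d=np.array([x,y,z])-s["tcp_pos"]
    a=np.degrees(np.arctan2(R[1,1],R[0,1])); t=(ydir-a+90)%180-90
    print("t",s["time_s"],"tcp",np.round(s["tcp_pos"],1),"j",np.round(s["joint_pos"],2),"tilt",np.round(np.degrees(R[:2,2]),2))
    print("shift in tool axes",np.round(R.T@d,1),"rz",round(-t,1))
E
python3 -c "
from h import *
to(678.8,201.2,193,5.7)"
```

```text
t 25.2333 tcp [648.1 226.6 274.9] j [-0.93  0.84  0.87  1.56 -0.7   1.08  0.19] tilt [-0.31 -0.2 ]
shift in tool axes [-27.3  29.3  81.8] rz -1.6
```

Call:
{"method": "send_rows", "body": {
  "motion": [-10,10,0,0,0,-1.6,100,-10,10,0,0,0,0,100,-7,9,0,0,0,0,100,0,0,15,0,0,0,100,0,0,15,0,0,0,100]
}}

```text
time_s: 25.65
tcp_pos: [681.2, 202.7, 250.7]
tool_rot: [[-0.101, 0.995, 0.003], [0.995, 0.101, 0.0], [-0.0, 0.003, -1.0]]
ft_force: [0.7, 0.9, -1.0]
gripper_width: 85.5
grasp_force: 0.0
```

```bash
python3 -c "
from h import *
to(678.8,201.2,193,5.7)"
```

```text
t 25.65 tcp [681.2 202.7 250.7] j [-0.84  0.9   0.83  1.51 -0.72  1.06  0.26] tilt [0.18 0.  ]
shift in tool axes [-1.2 -2.7 57.7] rz 0.1
```

Call:
{"method": "send_rows", "body": {
  "motion": [-1,-1.5,18,0,0,0,100,0,0,18,0,0,0,100,0,0,18,0,0,0,100,0,0,0,0,0,0,100,0,0,0,0,0,0,0]
}}

```text
time_s: 26.07
tcp_pos: [678.7, 202.7, 194.8]
tool_rot: [[-0.102, 0.995, -0.001], [0.995, 0.102, -0.001], [-0.001, -0.001, -1.0]]
ft_force: [1.1, -0.3, 1.2]
gripper_width: 75.4
grasp_force: 0.0
```

Call:
{"method": "send_rows", "body": {
  "motion": [0,0,0,0,0,0,0,0,0,0,0,0,0,0,0,0,0,0,0,0,0,0,0,0,0,0,0,0,0,0,0,0,0,0,0]
}}

```text
time_s: 26.48
tcp_pos: [679.0, 202.7, 196.4]
tool_rot: [[-0.102, 0.995, 0.001], [0.995, 0.102, -0.0], [-0.0, 0.001, -1.0]]
ft_force: [3.7, 1.1, 0.8]
gripper_width: 12.2
grasp_force: 1.6
```

Call:
{"method": "send_rows", "body": {
  "motion": [0,0,0,0,0,0,0,0,0,0,0,0,0,0,0,0,0,0,0,0,0,0,0,0,0,0,0,0]
}}

```text
time_s: 26.82
tcp_pos: [679.1, 202.7, 196.5]
tool_rot: [[-0.102, 0.995, 0.001], [0.995, 0.102, -0.0], [-0.0, 0.001, -1.0]]
ft_force: [-0.8, 0.6, 6.5]
gripper_width: 10.6
grasp_force: 59.0
```

Call:
{"method": "send_rows", "body": {
  "motion": [0,0,-20,0,0,0,0,0,0,-30,0,0,0,0,0,0,-35,0,0,4.3,0,0,0,-35,0,0,4.3,0,0,0,-10,0,0,0,0]
}}

```text
time_s: 27.23
tcp_pos: [679.5, 202.3, 331.2]
tool_rot: [[0.053, 0.999, 0.006], [0.999, -0.053, 0.001], [0.001, 0.006, -1.0]]
ft_force: [0.1, 0.2, -1.0]
gripper_width: 11.2
grasp_force: 58.9
```

```bash
python3 -c "
from h import *
to(497.1,-222.6,330,-2.75); print(bot.state()['gripper_width'])"
```

```text
t 27.2333 tcp [679.5 202.3 331.2] j [-0.89  0.83  0.93  1.47 -0.69  1.19  0.09] tilt [0.33 0.03]
shift in tool axes [-4.339e+02 -1.598e+02 -1.000e-01] rz -0.3
11.227539505607087
```

Call:
{"method": "send_rows", "body": {
  "motion": [-29,-11,0,0,0,0,0,-29,-11,0,0,0,0,0,-29,-11,0,0,0,0,0,-29,-11,0,0,0,0,0,-29,-11,0,0,0,0,0]
}}

```text
time_s: 27.65
tcp_pos: [616.0, 59.3, 325.6]
tool_rot: [[0.047, 0.999, 0.0], [0.999, -0.047, -0.001], [-0.001, 0.0, -1.0]]
ft_force: [1.0, -0.9, -1.5]
gripper_width: 10.9
grasp_force: 58.9
```

Call:
{"method": "send_rows", "body": {
  "motion": [-29,-11,0,0,0,0,0,-29,-11,0,0,0,0,0,-29,-11,0,0,0,0,0,-29,-11,0,0,0,0,0,-29,-11,0,0,0,0,0]
}}

```text
time_s: 28.07
tcp_pos: [554.2, -82.9, 325.8]
tool_rot: [[0.047, 0.999, 0.001], [0.999, -0.047, -0.0], [-0.0, 0.001, -1.0]]
ft_force: [0.6, -0.5, -0.6]
gripper_width: 10.7
grasp_force: 58.9
```

Call:
{"method": "send_rows", "body": {
  "motion": [-29,-11,0,0,0,0,0,-29,-11,0,0,0,0,0,-29,-10,0,0,0,0,0,-29,-10,0,0,0,0,0,-28,-8,0,0,0,0,0]
}}

```text
time_s: 28.48
tcp_pos: [497.2, -224.5, 325.9]
tool_rot: [[0.047, 0.999, 0.001], [0.999, -0.047, -0.0], [-0.0, 0.001, -1.0]]
ft_force: [0.9, -0.3, -1.7]
gripper_width: 10.9
grasp_force: 58.9
```

Call:
{"method": "send_rows", "body": {
  "motion": [0,0,10,0,0,0,0,0,0,0,0,0,0,0]
}}

```text
time_s: 28.65
tcp_pos: [497.3, -224.4, 315.0]
tool_rot: [[0.05, 0.999, -0.0], [0.999, -0.05, -0.0], [-0.0, -0.0, -1.0]]
ft_force: [0.3, 0.5, -2.9]
gripper_width: 10.8
grasp_force: 58.8
```

```bash
python3 -c "
from h import *
to(497.1,-222.6,201.5,-2.75); print(bot.state()['gripper_width'])"
```

```text
t 28.65 tcp [ 497.3 -224.4  315. ] j [-0.38  0.58  0.99  1.92 -0.59  0.97  0.84] tilt [-0.02 -0.02]
shift in tool axes [  1.8  -0.2 113.5] rz -0.1
10.84345345993643
```

Call:
{"method": "send_rows", "body": {
  "motion": [1,0,25,0,0,0,0,0,0,30,0,0,0,0,0,0,30,0,0,0,0,0,0,15,0,0,0,0,0,0,6,0,0,0,0]
}}

```text
time_s: 29.07
tcp_pos: [498.3, -221.4, 208.1]
tool_rot: [[0.047, 0.999, -0.002], [0.999, -0.047, 0.0], [0.0, -0.002, -1.0]]
ft_force: [-0.3, 0.3, -0.9]
gripper_width: 10.8
grasp_force: 58.8
```

Call:
{"method": "send_rows", "body": {
  "motion": [0,0,3,0,0,0,0,0,0,2,0,0,0,0,0,0,1,0,0,0,0,0,0,0,0,0,0,0,0,0,0,0,0,0,0]
}}

```text
time_s: 29.48
tcp_pos: [498.7, -222.3, 204.8]
tool_rot: [[0.048, 0.999, 0.002], [0.999, -0.048, -0.001], [-0.001, 0.002, -1.0]]
ft_force: [0.8, -0.2, -1.0]
gripper_width: 10.7
grasp_force: 58.8
```

Call:
{"method": "send_rows", "body": {
  "motion": [0,0,1.5,0,0,0,0,0,0,1.5,0,0,0,0,0,0,0,0,0,0,0]
}}

```text
time_s: 29.73
tcp_pos: [498.4, -222.2, 200.9]
tool_rot: [[0.048, 0.999, 0.001], [0.999, -0.048, -0.001], [-0.0, 0.001, -1.0]]
ft_force: [-0.5, 0.5, -1.6]
gripper_width: 11.0
grasp_force: 58.8
```

Call:
{"method": "send_rows", "body": {
  "motion": [0,0,1,0,0,0,0,0,0,0,0,0,0,0]
}}

```text
time_s: 29.9
tcp_pos: [498.6, -222.4, 200.4]
tool_rot: [[0.048, 0.999, 0.001], [0.999, -0.048, -0.0], [-0.0, 0.001, -1.0]]
ft_force: [-0.5, 2.0, 7.2]
gripper_width: 10.9
grasp_force: 60.0
```

Call:
{"method": "send_rows", "body": {
  "motion": [0,0,0,0,0,0,60,0,0,0,0,0,0,60,0,0,0,0,0,0,60,0,0,0,0,0,0,60,0,0,-10,0,0,0,60]
}}

```text
time_s: 30.32
tcp_pos: [498.0, -222.1, 209.1]
tool_rot: [[0.048, 0.999, -0.001], [0.999, -0.048, -0.0], [-0.0, -0.001, -1.0]]
ft_force: [0.3, -0.2, -0.6]
gripper_width: 51.1
grasp_force: 0.0
```

Call:
{"method": "send_rows", "body": {
  "motion": [0,0,-30,0,0,0,60,0,0,-38,0,0,0,60,0,0,-38,0,0,0,60,0,0,-38,0,0,0,60,0,0,-38,0,0,0,60]
}}

```text
time_s: 30.73
tcp_pos: [497.6, -222.4, 394.4]
tool_rot: [[0.049, 0.999, 0.001], [0.999, -0.049, -0.001], [-0.001, 0.001, -1.0]]
ft_force: [0.9, 1.0, -0.3]
gripper_width: 50.9
grasp_force: 0.0
```

Call:
{"method": "send_rows", "body": {
  "motion": [30,0,0,0,0,0,60,36,0,0,0,0,0,60,36,0,0,0,0,0,60,36,0,0,0,0,0,60,36,0,0,0,0,0,60]
}}

```text
time_s: 31.15
tcp_pos: [506.1, -47.0, 392.6]
tool_rot: [[0.048, 0.999, 0.001], [0.999, -0.048, -0.0], [0.0, 0.001, -1.0]]
ft_force: [1.1, -0.4, 1.0]
gripper_width: 50.9
grasp_force: 0.0
```

Run:
```python
from h import *
to(449.1,177,395,-18.3)
f=bot.grab_frame("wrist"); save(f,"w8.png"); np.save("f8.npy",f,allow_pickle=True)
for o in find(f,"handle")+find(f,"handle",(40,53))+find(f,"shaft"): print(o)
```

```text
t 31.15 tcp [506.1 -47.  392.6] j [-0.89  0.42  1.16  1.94 -0.44  1.07  0.41] tilt [ 0.06 -0.  ]
shift in tool axes [221.  -67.7  -2.5] rz 15.5
(0.69, 496.1, -230.2, 78.2, 12.0, 87.6, 233, np.float64(50.5))
(0.67, 763.4, -75.3, 68.4, 25.2, 79.6, 477, np.float64(90.4))
(0.69, 496.1, -230.3, 78.5, 12.0, 87.6, 666, np.float64(50.5))
(0.67, 762.3, -76.1, 67.9, 23.5, 82.6, 533, np.float64(90.4))
(0.61, 545.8, -157.0, 277.2, 184.9, 87.2, 3500, np.float64(293.3))
```

View pics/w8.png

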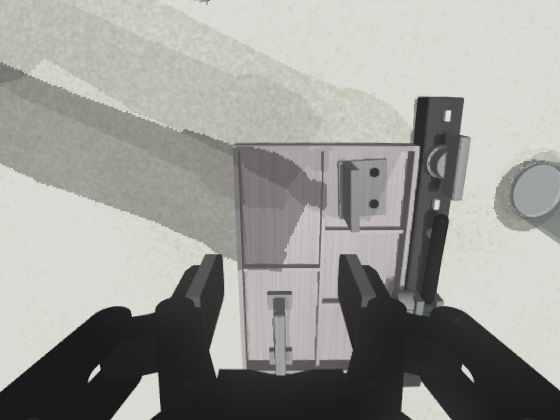

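The handle stands in its compartment at (280,330), the bracket is untouched at (365,190), and nut and lever are still set.

Call:
{"method": "send_rows", "body": {
  "motion": [30,-9,0,0,0,0,100,30,-9,0,0,0,0,100,30,-9,0,0,0,0,100,30,-9,0,0,0,0,100,30,-9,0,0,0,0,100]
}}

```text
time_s: 31.77
tcp_pos: [468.4, 103.2, 392.2]
tool_rot: [[0.051, 0.999, 0.001], [0.999, -0.051, -0.0], [-0.0, 0.001, -1.0]]
ft_force: [0.0, -0.0, 0.0]
gripper_width: 85.6
grasp_force: 0.0
```

Call:
{"method": "send_rows", "body": {
  "motion": [30,-9,0,0,0,0,100,30,-9,0,0,0,0,100,11,-5,0,0,0,0,100,0,0,0,0,0,0,100]
}}

```text
time_s: 32.1
tcp_pos: [448.8, 177.1, 391.9]
tool_rot: [[0.046, 0.999, 0.001], [0.999, -0.046, -0.001], [-0.001, 0.001, -1.0]]
ft_force: [-0.2, 0.6, 0.7]
gripper_width: 85.5
grasp_force: 0.0
```

Run:
```python
from h import *
f=bot.grab_frame("wrist"); np.save("f9.npy",f,allow_pickle=True)
r=find(f,"shaft")
for o in r+find(f,"cover")+find(f,"sleeve")+find(f,"handle"): print(o)
_,x,y,w,h,a=r[0][:6]; to(x,y,178,a-90)
```

```text
(0.7, 570.2, -50.8, 30.9, 8.3, 75.0, 113, np.float64(34.2))
(0.65, 515.4, -42.5, 111.9, 53.0, -2.5, 838, np.float64(303.3))
(0.74, 441.3, 309.1, 41.1, 39.9, -3.0, 2133, np.float64(53.8))
t 32.35 tcp [449.7 173.9 392. ] j [-1.42  0.36  1.19  2.   -0.38  1.04 -0.1 ] tilt [ 0.05 -0.03]
shift in tool axes [-218.3  131.5  214.2] rz 12.1
```

Run:
```python
from h import *
f=np.load("f9.npy",allow_pickle=True).item(); save(f,"w9.png")
```

```text
(no output)
```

View pics/w9.png

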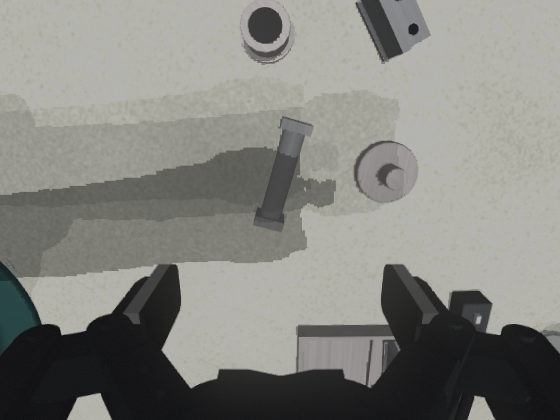

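The shaft lies at (283,173), the cover at (387,171); the network just missed them. I'll measure from the cloud.

```bash
cat >> h.py <<'E'
def blob(f,x,y,r,lo,hi):
    c=cloud(f); q=c[(np.hypot(c[:,0]-x,c[:,1]-y)<r)&(c[:,2]>lo)&(c[:,2]<hi)][:,:2].astype(np.float32)
    (cx,cy),(w,h),a=cv2.minAreaRect(q)
    if h>w: a+=90; w,h=h,w
    return round(cx,1),round(cy,1),round(w,1),round(h,1),round((a+90)%180-90,1),len(q)
E
python3 - <<'E'
from h import *
f=np.load("f9.npy",allow_pickle=True).item()
x,y,w,h,a,n=blob(f,449,177,70,14,36); print(x,y,w,h,a,n); print("cover",blob(f,556,174,45,10,20),"knob",blob(f,556,174,40,38,50))
to(x,y,178,a-90)
E
```

```text
449.2 176.5 110.1 30.1 71.4 2651
cover (556.4, 174.2, 62.0, 61.9, 84.7, 2366) knob (556.5, 173.8, 20.9, 20.5, 37.7, 424)
t 32.35 tcp [449.7 173.9 392. ] j [-1.42  0.36  1.19  2.   -0.38  1.04 -0.1 ] tilt [ 0.05 -0.03]
shift in tool axes [  2.6  -0.8 214. ] rz 15.7
```

Call:
{"method": "send_rows", "body": {
  "motion": [2.6,-0.8,20,0,0,5.3,100,0,0,35,0,0,5.2,100,0,0,35,0,0,5.2,100,0,0,35,0,0,0,100,0,0,20,0,0,0,100]
}}

```text
time_s: 32.77
tcp_pos: [448.2, 176.7, 243.8]
tool_rot: [[0.319, 0.948, -0.001], [0.948, -0.319, -0.003], [-0.003, -0.0, -1.0]]
ft_force: [0.2, 0.6, -0.1]
gripper_width: 85.7
grasp_force: 0.0
```

```bash
python3 -c "
from h import *
to(449.2,176.5,178,-18.6)"
```

```text
t 32.7667 tcp [448.2 176.7 243.8] j [-1.2   0.61  0.97  2.11 -0.72  0.79 -0.11] tilt [-0.08 -0.16]
shift in tool axes [ 0.3  1.  65.8] rz 0.0
```

Call:
{"method": "send_rows", "body": {
  "motion": [0,1,25,0,0,0,100,0,0,22,0,0,0,100,0,0,14,0,0,0,100,0,0,3,0,0,0,100,0,0,0,0,0,0,0]
}}

```text
time_s: 33.18
tcp_pos: [449.9, 176.7, 182.5]
tool_rot: [[0.318, 0.948, 0.0], [0.948, -0.318, -0.002], [-0.001, 0.001, -1.0]]
ft_force: [0.5, -0.5, -0.2]
gripper_width: 75.2
grasp_force: 0.0
```

Call:
{"method": "send_rows", "body": {
  "motion": [0,0,0,0,0,0,0,0,0,0,0,0,0,0,0,0,0,0,0,0,0,0,0,0,0,0,0,0,0,0,0,0,0,0,0]
}}

```text
time_s: 33.6
tcp_pos: [449.8, 177.9, 183.5]
tool_rot: [[0.316, 0.949, 0.001], [0.949, -0.316, 0.0], [0.001, 0.001, -1.0]]
ft_force: [-3.3, 0.7, 15.3]
gripper_width: 19.7
grasp_force: 58.1
```

Call:
{"method": "send_rows", "body": {
  "motion": [0,0,0,0,0,0,0,0,0,0,0,0,0,0,0,0,0,0,0,0,0,0,0,0,0,0,0,0]
}}

```text
time_s: 33.93
tcp_pos: [449.8, 177.9, 183.5]
tool_rot: [[0.316, 0.949, 0.001], [0.949, -0.316, 0.0], [0.001, 0.001, -1.0]]
ft_force: [-4.0, -0.1, 15.5]
gripper_width: 19.8
grasp_force: 58.2
```

Call:
{"method": "send_rows", "body": {
  "motion": [0,0,-10,0,0,0,0,0,0,-25,0,0,0,0,0,0,-35,0,0,0,0,0,0,-35,0,0,0,0,0,0,-25,0,0,0,0]
}}

```text
time_s: 34.35
tcp_pos: [449.5, 177.3, 315.5]
tool_rot: [[0.317, 0.948, 0.001], [0.948, -0.317, -0.0], [0.0, 0.001, -1.0]]
ft_force: [0.2, 2.0, -1.1]
gripper_width: 19.5
grasp_force: 59.9
```

Call:
{"method": "send_rows", "body": {
  "motion": [0,0,0,0,0,-5.3,0,0,0,0,0,0,-5.3,0,0,0,0,0,0,-5.2,0,0,0,0,0,0,0,0]
}}

```text
time_s: 34.68
tcp_pos: [449.3, 177.8, 313.4]
tool_rot: [[0.041, 0.999, 0.001], [0.999, -0.041, 0.0], [0.0, 0.001, -1.0]]
ft_force: [0.4, 0.4, -1.6]
gripper_width: 19.7
grasp_force: 60.1
```

```bash
python3 -c "
from h import *
to(503.5,-87.8,320,-2.75); print(bot.state()['gripper_width'],bot.state()['ft_force'])"
```

```text
t 34.6833 tcp [449.3 177.8 313.4] j [-1.28  0.47  1.04  2.07 -0.52  0.89  0.02] tilt [0.05 0.02]
shift in tool axes [-263.1   65.1   -6.6] rz 0.4
19.651528290617158 [ 0.44110933  0.42540596 -1.5536969 ]
```

Call:
{"method": "send_rows", "body": {
  "motion": [-29,7,0,0,0,0.4,0,-29,7,0,0,0,0,0,-29,7,0,0,0,0,0,-29,7,0,0,0,0,0,-29,7,0,0,0,0,0]
}}

```text
time_s: 35.1
tcp_pos: [476.9, 29.8, 313.2]
tool_rot: [[0.056, 0.998, 0.001], [0.998, -0.056, -0.001], [-0.0, 0.001, -1.0]]
ft_force: [1.2, -0.3, -2.6]
gripper_width: 19.5
grasp_force: 60.0
```

Call:
{"method": "send_rows", "body": {
  "motion": [-29,7,0,0,0,0,0,-29,7,0,0,0,0,0,-29,7,0,0,0,0,0,-28,7,0,0,0,0,0,0,0,0,0,0,0,0]
}}

```text
time_s: 35.52
tcp_pos: [498.7, -90.4, 313.8]
tool_rot: [[0.063, 0.998, 0.002], [0.998, -0.063, -0.003], [-0.003, 0.002, -1.0]]
ft_force: [-0.7, -0.7, -2.8]
gripper_width: 19.5
grasp_force: 60.0
```

```bash
python3 -c "
from h import *
to(503.5,-87.8,188,-2.75); print(bot.state()['gripper_width'],bot.state()['ft_force'])"
```

```text
t 35.5167 tcp [498.7 -90.4 313.8] j [-0.67  0.5   1.    2.01 -0.53  0.91  0.55] tilt [ 0.11 -0.17]
shift in tool axes [  3.3   4.4 125.8] rz -0.8
19.51302033665546 [-0.65556183 -0.71587452 -2.81669688]
```

Call:
{"method": "send_rows", "body": {
  "motion": [2.5,4,25,0,0,-0.7,0,0,0,30,0,0,0,0,0,0,30,0,0,0,0,0,0,25,0,0,0,0,0,0,6,0,0,0,0]
}}

```text
time_s: 35.93
tcp_pos: [502.0, -82.7, 194.1]
tool_rot: [[0.044, 0.999, -0.004], [0.999, -0.044, -0.001], [-0.001, -0.004, -1.0]]
ft_force: [-1.9, 1.0, -3.5]
gripper_width: 19.3
grasp_force: 59.8
```

Call:
{"method": "send_rows", "body": {
  "motion": [0,0,3,0,0,0,0,0,0,2,0,0,0,0,0,0,1,0,0,0,0,0,0,0,0,0,0,0,0,0,0,0,0,0,0]
}}

```text
time_s: 36.35
tcp_pos: [503.4, -82.7, 191.8]
tool_rot: [[0.041, 0.999, 0.002], [0.999, -0.041, -0.0], [-0.0, 0.002, -1.0]]
ft_force: [0.5, -0.6, -2.6]
gripper_width: 19.8
grasp_force: 59.8
```

Call:
{"method": "send_rows", "body": {
  "motion": [-2,0,0,0,0,0,0,-2,0,1,0,0,0,0,0,0,1,0,0,0,0,0,0,1,0,0,0,0,0,0,0,0,0,0,0]
}}

```text
time_s: 36.77
tcp_pos: [502.9, -86.9, 187.8]
tool_rot: [[0.041, 0.999, 0.001], [0.999, -0.041, -0.001], [-0.001, 0.001, -1.0]]
ft_force: [0.5, -0.6, -3.4]
gripper_width: 19.5
grasp_force: 59.8
```

Call:
{"method": "send_rows", "body": {
  "motion": [0,0,1,0,0,0,0,0,0,0,0,0,0,0]
}}

```text
time_s: 36.93
tcp_pos: [503.0, -87.0, 187.5]
tool_rot: [[0.041, 0.999, 0.001], [0.999, -0.041, 0.0], [0.0, 0.001, -1.0]]
ft_force: [-6.5, 2.7, 17.4]
gripper_width: 19.3
grasp_force: 62.4
```

Call:
{"method": "send_rows", "body": {
  "motion": [0,0,1,0,0,0,0,0,0,0,0,0,0,0]
}}

```text
time_s: 37.1
tcp_pos: [503.0, -87.2, 187.4]
tool_rot: [[0.041, 0.999, 0.001], [0.999, -0.041, 0.001], [0.001, 0.001, -1.0]]
ft_force: [-14.3, 5.6, 45.6]
gripper_width: 19.5
grasp_force: 65.3
```

Call:
{"method": "send_rows", "body": {
  "motion": [0,0,-1.5,0,0,0,45,0,0,0,0,0,0,45,0,0,0,0,0,0,45,0,0,0,0,0,0,45,0,0,-10,0,0,0,45]
}}

```text
time_s: 37.52
tcp_pos: [502.5, -86.7, 196.5]
tool_rot: [[0.041, 0.999, -0.001], [0.999, -0.041, -0.001], [-0.001, -0.001, -1.0]]
ft_force: [-1.5, 0.3, -0.2]
gripper_width: 38.6
grasp_force: 0.0
```

Call:
{"method": "send_rows", "body": {
  "motion": [0,0,-30,0,0,0,45,0,0,-38,0,0,0,45,0,0,-38,0,0,0,45,0,0,-38,0,0,0,45,0,0,-38,0,0,0,45]
}}

```text
time_s: 37.93
tcp_pos: [502.2, -87.2, 381.6]
tool_rot: [[0.042, 0.999, 0.0], [0.999, -0.042, -0.001], [-0.001, 0.0, -1.0]]
ft_force: [0.8, 0.3, 0.9]
gripper_width: 38.3
grasp_force: 0.0
```

Call:
{"method": "send_rows", "body": {
  "motion": [29,4,0,0,0,0,60,29,5,0,0,0,0,60,29,5,0,0,0,0,60,29,5,0,0,0,0,60,29,5,0,0,0,0,60]
}}

```text
time_s: 38.35
tcp_pos: [532.6, 58.5, 380.0]
tool_rot: [[0.041, 0.999, 0.001], [0.999, -0.041, -0.0], [-0.0, 0.001, -1.0]]
ft_force: [-0.0, -0.6, -0.4]
gripper_width: 51.4
grasp_force: 0.0
```

Call:
{"method": "send_rows", "body": {
  "motion": [29,5,0,0,0,0,60,29,5,0,0,0,0,60,29,5,0,0,0,0,60,29,3,0,0,0,0,60,0,0,0,0,0,-6.5,60]
}}

```text
time_s: 38.77
tcp_pos: [555.4, 178.5, 379.1]
tool_rot: [[-0.076, 0.997, 0.0], [0.997, 0.076, -0.001], [-0.001, 0.0, -1.0]]
ft_force: [0.1, 0.7, 0.0]
gripper_width: 50.9
grasp_force: 0.0
```

Call:
{"method": "send_rows", "body": {
  "motion": [0,0,0,0,0,-6.5,60,0,0,0,0,0,-6.5,60,0,0,0,0,0,-6.5,60,0,0,0,0,0,-6.5,60,0,0,0,0,0,-6.5,60]
}}

```text
time_s: 39.18
tcp_pos: [555.2, 172.1, 379.9]
tool_rot: [[-0.601, 0.799, 0.001], [0.799, 0.601, -0.001], [-0.001, 0.0, -1.0]]
ft_force: [-0.2, -0.5, 0.3]
gripper_width: 51.0
grasp_force: 0.0
```

Call:
{"method": "send_rows", "body": {
  "motion": [0,0,0,0,0,-6.5,60,0,0,0,0,0,-6.5,60,0,0,0,0,0,-6.5,60,0,0,0,0,0,-6.5,60,0,0,0,0,0,-6.5,60]
}}

```text
time_s: 39.6
tcp_pos: [555.3, 172.0, 380.0]
tool_rot: [[-0.936, 0.351, 0.001], [0.351, 0.936, -0.001], [-0.001, -0.001, -1.0]]
ft_force: [-0.0, -0.6, -0.4]
gripper_width: 51.2
grasp_force: 0.0
```

Call:
{"method": "send_rows", "body": {
  "motion": [0,0,0,0,0,-6.5,60,0,0,0,0,0,-6.5,60,0,0,0,0,0,-5,60,0,0,0,0,0,0,60]
}}

```text
time_s: 39.93
tcp_pos: [555.3, 172.0, 380.0]
tool_rot: [[-0.999, 0.045, 0.001], [0.045, 0.999, -0.001], [-0.001, -0.001, -1.0]]
ft_force: [-0.4, -0.4, -0.2]
gripper_width: 51.3
grasp_force: 0.0
```

Run:
```python
from h import *
f=bot.grab_frame("wrist"); save(f,"w10.png"); np.save("f10.npy",f,allow_pickle=True)
for n in ("cover","sleeve"):
  for o in find(f,n): print(n,o)
k=blob(f,556,174,40,38,50); print("knob",k); to(k[0],k[1],192,87.25)
```

```text
cover (0.89, 556.1, 173.9, 62.3, 61.0, -3.6, 2591, np.float64(46.5))
cover (0.72, 547.4, -77.7, 183.7, 125.8, -4.7, 1863, np.float64(35.0))
sleeve (0.89, 441.0, 308.9, 41.6, 40.4, -76.3, 2226, np.float64(53.9))
knob (556.4, 173.3, 20.9, 20.8, 33.7, 448)
t 40.0833 tcp [555.4 172.2 379.6] j [-0.85  0.42  0.64  1.77 -0.29  1.04  1.41] tilt [ 0.05 -0.05]
shift in tool axes [ -0.8   1.3 187.6] rz -0.3
```

View pics/w10.png

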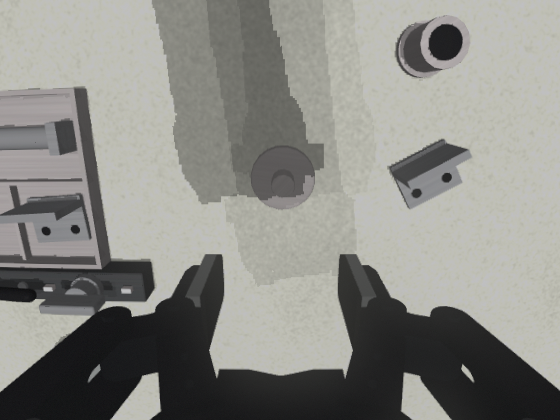

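The cover is directly below at (283,178), the shaft lies flat in its compartment at (30,137), the sleeve is at (443,43).

Call:
{"method": "send_rows", "body": {
  "motion": [-0.8,1.3,30,0,0,0,60,0,0,38,0,0,0,60,0,0,38,0,0,0,60,0,0,38,0,0,0,60,0,0,20,0,0,0,60]
}}

```text
time_s: 40.5
tcp_pos: [555.2, 173.3, 211.5]
tool_rot: [[-0.999, 0.052, -0.003], [0.052, 0.999, -0.003], [0.002, -0.003, -1.0]]
ft_force: [-0.1, -0.1, -0.3]
gripper_width: 51.2
grasp_force: 0.0
```

Call:
{"method": "send_rows", "body": {
  "motion": [0,0,12,0,0,0,60,0,0,8,0,0,0,60,0,0,0,0,0,0,60,0,0,0,0,0,0,0,0,0,0,0,0,0,0]
}}

```text
time_s: 40.92
tcp_pos: [556.9, 173.7, 196.8]
tool_rot: [[-0.999, 0.05, 0.003], [0.05, 0.999, 0.0], [-0.003, 0.0, -1.0]]
ft_force: [-0.2, 1.5, 0.7]
gripper_width: 27.8
grasp_force: 0.0
```

Call:
{"method": "send_rows", "body": {
  "motion": [0,0,0,0,0,0,0,0,0,0,0,0,0,0,0,0,0,0,0,0,0,0,0,0,0,0,0,0,0,0,0,0,0,0,0]
}}

```text
time_s: 41.33
tcp_pos: [556.9, 173.6, 197.0]
tool_rot: [[-0.999, 0.05, 0.003], [0.05, 0.999, 0.0], [-0.003, 0.001, -1.0]]
ft_force: [-1.6, -0.8, 9.0]
gripper_width: 20.0
grasp_force: 58.3
```

Call:
{"method": "send_rows", "body": {
  "motion": [0,0,-10,0,0,0,0,0,0,-25,0,0,0,0,0,0,-35,0,0,0,0,0,0,-35,0,0,0,0,0,0,-10,0,0,0,0]
}}

```text
time_s: 41.75
tcp_pos: [557.3, 173.3, 316.2]
tool_rot: [[-0.999, 0.05, 0.007], [0.05, 0.999, 0.002], [-0.006, 0.002, -1.0]]
ft_force: [-0.3, 0.2, -0.7]
gripper_width: 20.0
grasp_force: 58.8
```

Call:
{"method": "send_rows", "body": {
  "motion": [-4,-31,0,0,0,0,0,-4,-31,0,0,0,0,0,-4,-31,0,0,0,0,0,-4,-31,0,0,0,0,0,-4,-31,0,0,0,0,0]
}}

```text
time_s: 42.17
tcp_pos: [568.4, 16.3, 311.5]
tool_rot: [[-0.999, 0.049, 0.002], [0.049, 0.999, -0.0], [-0.002, 0.0, -1.0]]
ft_force: [0.9, 0.1, -1.0]
gripper_width: 19.5
grasp_force: 58.9
```

Call:
{"method": "send_rows", "body": {
  "motion": [-4,-31,0,0,0,0,0,-4,-31,0,0,0,0,0,-4,-31,0,0,0,0,0,-4,-31,0,0,0,0,0,-4,-30,0,0,0,0,0]
}}

```text
time_s: 42.58
tcp_pos: [580.8, -138.7, 311.6]
tool_rot: [[-0.999, 0.05, 0.002], [0.05, 0.999, -0.0], [-0.002, -0.0, -1.0]]
ft_force: [-0.2, 0.9, -1.1]
gripper_width: 20.2
grasp_force: 58.9
```

Call:
{"method": "send_rows", "body": {
  "motion": [-3,-22,0,0,0,0,0,0,0,0,0,0,0,0,0,0,0,0,0,0,0]
}}

```text
time_s: 42.83
tcp_pos: [582.6, -160.5, 311.4]
tool_rot: [[-0.999, 0.052, 0.002], [0.052, 0.999, -0.001], [-0.002, -0.001, -1.0]]
ft_force: [0.1, 0.9, -0.4]
gripper_width: 19.8
grasp_force: 59.0
```

```bash
python3 -c "
from h import *
to(588,-159.4,201,87.25); print(bot.state()['gripper_width'],bot.state()['ft_force'])"
```

```text
t 42.8333 tcp [ 582.6 -160.5  311.4] j [-0.25  0.56  0.63  1.77 -0.39  0.95  2.06] tilt [ 0.09 -0.05]
shift in tool axes [ -5.2   1.5 110.4] rz -0.2
19.81194664412523 [ 0.05420771  0.8772217  -0.40435021]
```

Call:
{"method": "send_rows", "body": {
  "motion": [-2,1.2,25,0,0,0,0,0,0,30,0,0,0,0,0,0,25,0,0,0,0,0,0,15,0,0,0,0,0,0,5,0,0,0,0]
}}

```text
time_s: 43.25
tcp_pos: [584.7, -156.9, 208.8]
tool_rot: [[-0.999, 0.048, -0.002], [0.048, 0.999, 0.0], [0.002, 0.0, -1.0]]
ft_force: [-0.3, -0.1, -1.3]
gripper_width: 19.7
grasp_force: 59.0
```

Call:
{"method": "send_rows", "body": {
  "motion": [0,0,3,0,0,0,0,0,0,2,0,0,0,0,0,0,0,0,0,0,0,0,0,0,0,0,0,0]
}}

```text
time_s: 43.58
tcp_pos: [585.4, -158.1, 206.7]
tool_rot: [[-0.999, 0.049, 0.002], [0.049, 0.999, -0.001], [-0.002, -0.001, -1.0]]
ft_force: [-0.0, 0.4, -1.3]
gripper_width: 19.6
grasp_force: 59.0
```

Call:
{"method": "send_rows", "body": {
  "motion": [0,0,2,0,0,0,0,0,0,1.5,0,0,0,0,0,0,1,0,0,0,0,0,0,0,0,0,0,0]
}}

```text
time_s: 43.92
tcp_pos: [585.1, -158.1, 201.1]
tool_rot: [[-0.999, 0.049, 0.001], [0.049, 0.999, -0.001], [-0.001, -0.0, -1.0]]
ft_force: [-0.1, -0.1, -0.9]
gripper_width: 20.1
grasp_force: 59.2
```

Call:
{"method": "send_rows", "body": {
  "motion": [0,0,1,0,0,0,0,0,0,0,0,0,0,0]
}}

```text
time_s: 44.08
tcp_pos: [585.1, -158.2, 200.9]
tool_rot: [[-0.999, 0.049, 0.001], [0.049, 0.999, 0.0], [-0.001, 0.0, -1.0]]
ft_force: [-6.7, 3.8, 17.7]
gripper_width: 19.7
grasp_force: 61.2
```

Call:
{"method": "send_rows", "body": {
  "motion": [0,0,-1,0,0,0,50,0,0,0,0,0,0,50,0,0,0,0,0,0,50,0,0,0,0,0,0,50,0,0,-10,0,0,0,50]
}}

```text
time_s: 44.5
tcp_pos: [584.5, -157.9, 209.8]
tool_rot: [[-0.999, 0.049, -0.002], [0.049, 0.999, -0.0], [0.002, -0.0, -1.0]]
ft_force: [-0.1, 0.4, -0.2]
gripper_width: 42.4
grasp_force: 0.0
```

Call:
{"method": "send_rows", "body": {
  "motion": [0,0,-30,0,0,0,50,0,0,-38,0,0,0,50,0,0,-38,0,0,0,50,0,0,-38,0,0,0,50,0,0,-30,0,0,0,50]
}}

```text
time_s: 44.92
tcp_pos: [584.6, -158.4, 388.7]
tool_rot: [[-0.999, 0.05, 0.003], [0.05, 0.999, -0.001], [-0.003, -0.001, -1.0]]
ft_force: [0.2, -0.0, -0.0]
gripper_width: 42.4
grasp_force: 0.0
```

Call:
{"method": "send_rows", "body": {
  "motion": [11,30,0,0,0,0,100,11,30,0,0,0,0,100,11,30,0,0,0,0,100,11,30,0,0,0,0,100,11,30,0,0,0,0,100]
}}

```text
time_s: 45.33
tcp_pos: [536.5, -4.4, 385.6]
tool_rot: [[-0.999, 0.05, 0.001], [0.05, 0.999, -0.0], [-0.001, -0.0, -1.0]]
ft_force: [0.6, -1.5, -0.2]
gripper_width: 85.3
grasp_force: 0.0
```

Call:
{"method": "send_rows", "body": {
  "motion": [11,30,0,0,0,0,100,11,30,0,0,0,0,100,11,30,0,0,0,0,100,11,30,0,0,0,0,100,11,30,0,0,0,0,100]
}}

```text
time_s: 45.75
tcp_pos: [489.1, 148.2, 385.6]
tool_rot: [[-0.999, 0.05, 0.001], [0.05, 0.999, -0.0], [-0.001, -0.0, -1.0]]
ft_force: [0.7, 0.1, -0.1]
gripper_width: 85.6
grasp_force: 0.0
```

Call:
{"method": "send_rows", "body": {
  "motion": [11,30,0,0,0,0,100,11,30,0,0,0,0,100,11,30,0,0,0,0,100,11,30,0,0,0,0,100,8,30,0,0,0,0,100]
}}

```text
time_s: 46.17
tcp_pos: [444.3, 300.7, 385.4]
tool_rot: [[-0.999, 0.049, 0.001], [0.049, 0.999, -0.0], [-0.001, -0.0, -1.0]]
ft_force: [0.5, -0.5, -0.3]
gripper_width: 85.6
grasp_force: 0.0
```

Call:
{"method": "send_rows", "body": {
  "motion": [0,0,0,0,0,0,100]
}}

```text
time_s: 46.25
tcp_pos: [443.2, 304.9, 385.0]
tool_rot: [[-0.999, 0.043, 0.001], [0.043, 0.999, 0.001], [-0.0, 0.001, -1.0]]
ft_force: [0.2, 0.7, -0.3]
gripper_width: 85.6
grasp_force: 0.0
```

Run:
```python
from h import *
f=bot.grab_frame("wrist"); save(f,"w11.png"); np.save("f11.npy",f,allow_pickle=True)
for o in find(f,"sleeve"): print(o)
k=blob(f,441,309,45,44,56); print(k); to(k[0],k[1],190,87.25)
```

```text
(440.6, 309.8, 41.0, 40.9, -78.8, 1668)
t 46.35 tcp [445.  300.1 385. ] j [-1.11  0.31  0.55  1.87 -0.19  1.01  1.05] tilt [ 0.05 -0.04]
shift in tool axes [  5.    9.6 195. ] rz 0.0
```

Call:
{"method": "send_rows", "body": {
  "motion": [5,9,20,0,0,0,100,0,0,35,0,0,0,100,0,0,35,0,0,0,100,0,0,30,0,0,0,100,0,0,0,0,0,0,100]
}}

```text
time_s: 46.77
tcp_pos: [440.0, 306.6, 260.5]
tool_rot: [[-0.999, 0.051, -0.004], [0.051, 0.999, -0.006], [0.004, -0.006, -1.0]]
ft_force: [-0.9, -0.3, -1.0]
gripper_width: 85.0
grasp_force: 0.0
```

```bash
python3 -c "
from h import *
to(440.6,309.8,190,87.25)"
```

```text
t 46.7667 tcp [440.  306.6 260.5] j [-1.05  0.49  0.48  1.96 -0.31  0.77  1.13] tilt [-0.22 -0.33]
shift in tool axes [-0.7  3.6 70.5] rz -0.2
```

Call:
{"method": "send_rows", "body": {
  "motion": [-0.5,2.5,20,0,0,0,100,0,0,25,0,0,0,100,0,0,18,0,0,0,100,0,0,8,0,0,0,100,0,0,0,0,0,0,0]
}}

```text
time_s: 47.18
tcp_pos: [441.9, 310.4, 193.9]
tool_rot: [[-0.999, 0.05, 0.0], [0.05, 0.999, -0.001], [-0.0, -0.001, -1.0]]
ft_force: [-0.9, -0.5, 0.5]
gripper_width: 75.6
grasp_force: 0.0
```

Call:
{"method": "send_rows", "body": {
  "motion": [0,0,0,0,0,0,0,0,0,0,0,0,0,0,0,0,0,0,0,0,0,0,0,0,0,0,0,0,0,0,0,0,0,0,0]
}}

```text
time_s: 47.6
tcp_pos: [442.1, 311.2, 195.4]
tool_rot: [[-0.999, 0.05, 0.002], [0.05, 0.999, 0.001], [-0.002, 0.001, -1.0]]
ft_force: [-3.9, -2.5, 15.9]
gripper_width: 40.3
grasp_force: 58.5
```

Call:
{"method": "send_rows", "body": {
  "motion": [0,0,0,0,0,0,0,0,0,0,0,0,0,0,0,0,0,0,0,0,0]
}}

```text
time_s: 47.85
tcp_pos: [442.1, 311.2, 195.4]
tool_rot: [[-0.999, 0.05, 0.002], [0.05, 0.999, 0.001], [-0.002, 0.001, -1.0]]
ft_force: [-3.5, -3.1, 17.2]
gripper_width: 40.2
grasp_force: 58.5
```

Call:
{"method": "send_rows", "body": {
  "motion": [0,0,-10,0,0,0,0,0,0,-25,0,0,0,0,0,0,-35,0,0,0,0,0,0,-35,0,0,0,0,0,0,-25,0,0,0,0]
}}

```text
time_s: 48.27
tcp_pos: [441.7, 310.8, 327.4]
tool_rot: [[-0.999, 0.05, 0.003], [0.05, 0.999, 0.001], [-0.002, 0.001, -1.0]]
ft_force: [-0.2, 0.5, 0.1]
gripper_width: 40.5
grasp_force: 60.9
```

Call:
{"method": "send_rows", "body": {
  "motion": [-9,-29,0,0,0,0,0,-9,-29,0,0,0,0,0,-9,-29,0,0,0,0,0,-9,-29,0,0,0,0,0,-9,-29,0,0,0,0,0]
}}

```text
time_s: 48.68
tcp_pos: [479.2, 162.6, 324.9]
tool_rot: [[-0.999, 0.049, 0.002], [0.049, 0.999, 0.0], [-0.002, 0.0, -1.0]]
ft_force: [0.7, -0.0, -1.3]
gripper_width: 40.3
grasp_force: 60.9
```

Call:
{"method": "send_rows", "body": {
  "motion": [-9,-29,0,0,0,0,0,-9,-29,0,0,0,0,0,-9,-29,0,0,0,0,0,-9,-29,0,0,0,0,0,-9,-29,0,0,0,0,0]
}}

```text
time_s: 49.1
tcp_pos: [517.0, 15.5, 325.1]
tool_rot: [[-0.999, 0.049, 0.002], [0.049, 0.999, 0.0], [-0.002, 0.0, -1.0]]
ft_force: [1.1, 0.7, -0.4]
gripper_width: 40.9
grasp_force: 60.9
```

Call:
{"method": "send_rows", "body": {
  "motion": [-9,-29,0,0,0,0,0,-9,-29,0,0,0,0,0,-9,-29,0,0,0,0,0,-9,-29,0,0,0,0,0,-9,-29,0,0,0,0,0]
}}

```text
time_s: 49.52
tcp_pos: [554.8, -131.5, 325.2]
tool_rot: [[-0.999, 0.049, 0.002], [0.049, 0.999, -0.0], [-0.002, -0.0, -1.0]]
ft_force: [0.5, 1.0, -0.2]
gripper_width: 40.1
grasp_force: 60.9
```

Call:
{"method": "send_rows", "body": {
  "motion": [-9,-29,0,0,0,0,0,-9,-29,0,0,0,0,0,-9,-29,0,0,0,0,0,-8,-29,0,0,0,0,0,0,0,0,0,0,0,0]
}}

```text
time_s: 49.93
tcp_pos: [583.3, -253.3, 325.6]
tool_rot: [[-0.998, 0.055, 0.002], [0.055, 0.998, -0.004], [-0.002, -0.004, -1.0]]
ft_force: [0.1, -1.7, -1.8]
gripper_width: 40.4
grasp_force: 61.1
```

```bash
python3 -c "
from h import *
to(585,-249.3,199.5,87.25); print(bot.state()['gripper_width'],bot.state()['ft_force'])"
```

```text
t 49.9333 tcp [ 583.3 -253.3  325.6] j [-0.08  0.59  0.62  1.67 -0.39  1.    2.18] tilt [ 0.09 -0.23]
shift in tool axes [ -1.2   4.6 126.1] rz -0.4
40.380381522588955 [ 0.10534841 -1.68616972 -1.76643532]
```

Call:
{"method": "send_rows", "body": {
  "motion": [-1,2,25,0,0,0,0,0,0,30,0,0,0,0,0,0,30,0,0,0,0,0,0,25,0,0,0,0,0,0,6,0,0,0,0]
}}

```text
time_s: 50.35
tcp_pos: [584.3, -245.0, 205.4]
tool_rot: [[-0.999, 0.049, -0.003], [0.049, 0.999, 0.001], [0.003, 0.001, -1.0]]
ft_force: [-0.3, 0.4, -1.0]
gripper_width: 40.2
grasp_force: 61.1
```

Call:
{"method": "send_rows", "body": {
  "motion": [0,0,2,0,0,0,0,0,0,1,0,0,0,0,0,0,0,0,0,0,0,0,0,0,0,0,0,0]
}}

```text
time_s: 50.68
tcp_pos: [585.7, -245.9, 206.8]
tool_rot: [[-0.999, 0.049, 0.003], [0.049, 0.999, -0.001], [-0.003, -0.001, -1.0]]
ft_force: [-0.3, -0.4, -1.1]
gripper_width: 40.3
grasp_force: 61.1
```

Call:
{"method": "send_rows", "body": {
  "motion": [0,-2,2,0,0,0,0,0,-1,2,0,0,0,0,0,0,1.5,0,0,0,0,0,0,0,0,0,0,0]
}}

```text
time_s: 51.02
tcp_pos: [585.0, -249.0, 199.6]
tool_rot: [[-0.999, 0.05, 0.001], [0.05, 0.999, -0.001], [-0.001, -0.001, -1.0]]
ft_force: [0.7, -0.8, -2.1]
gripper_width: 40.7
grasp_force: 61.4
```

Call:
{"method": "send_rows", "body": {
  "motion": [0,0,1,0,0,0,0,0,0,0,0,0,0,0]
}}

```text
time_s: 51.18
tcp_pos: [585.0, -249.0, 199.5]
tool_rot: [[-0.999, 0.05, 0.001], [0.05, 0.999, -0.0], [-0.001, -0.0, -1.0]]
ft_force: [-5.6, 1.8, 14.8]
gripper_width: 40.6
grasp_force: 63.1
```

Call:
{"method": "send_rows", "body": {
  "motion": [0,0,1,0,0,0,0,0,0,0,0,0,0,0]
}}

```text
time_s: 51.35
tcp_pos: [585.0, -249.1, 199.4]
tool_rot: [[-0.999, 0.05, 0.001], [0.05, 0.999, -0.0], [-0.001, 0.0, -1.0]]
ft_force: [-12.0, 5.6, 32.7]
gripper_width: 40.3
grasp_force: 64.8
```

Call:
{"method": "send_rows", "body": {
  "motion": [0,0,-1.5,0,0,0,60,0,0,0,0,0,0,60,0,0,0,0,0,0,60,0,0,0,0,0,0,60,0,0,-10,0,0,0,60]
}}

```text
time_s: 51.77
tcp_pos: [584.6, -248.4, 207.7]
tool_rot: [[-0.999, 0.049, -0.002], [0.049, 0.999, 0.0], [0.002, 0.0, -1.0]]
ft_force: [-0.8, 0.5, -0.1]
gripper_width: 50.9
grasp_force: 0.0
```

Call:
{"method": "send_rows", "body": {
  "motion": [0,0,-30,0,0,0,60,0,0,-38,0,0,0,60,0,0,-38,0,0,0,60,15,15,-38,0,0,0,60,30,15,-30,0,0,0,60]
}}

```text
time_s: 52.18
tcp_pos: [545.1, -218.4, 382.3]
tool_rot: [[-0.999, 0.049, 0.003], [0.049, 0.999, -0.002], [-0.003, -0.002, -1.0]]
ft_force: [-0.5, -0.6, 2.1]
gripper_width: 51.4
grasp_force: 0.0
```

Call:
{"method": "send_rows", "body": {
  "motion": [30,15,-20,0,0,0,60,30,15,-20,0,0,0,60,30,15,-20,0,0,0,60,15,15,-20,0,0,0,60,0,0,0,0,0,0,60]
}}

```text
time_s: 52.6
tcp_pos: [440.2, -152.1, 462.8]
tool_rot: [[-0.999, 0.048, 0.006], [0.048, 0.999, 0.002], [-0.006, 0.002, -1.0]]
ft_force: [0.6, 0.7, 1.0]
gripper_width: 50.7
grasp_force: 0.0
```

Run:
```python
from h import *
s=bot.state(); print(s["tcp_pos"],s["time_s"])
f=bot.grab_frame("wrist"); save(f,"w12.png"); np.save("f12.npy",f,allow_pickle=True)
print("sleeve",blob(f,585,-249,40,48,60),"cover",blob(f,585,-158,40,14,26),"shaft",blob(f,503,-87,62,25,40),"handle",blob(f,498,-222,62,40,54),"bracket",blob(f,580,-65,45,46,60))
print("nut",blob(f,660,-37,32,66,82),"lever",blob(f,658,-110,60,46,62))
```

```text
[ 440.17418168 -152.12611088  462.75120619] 52.6
sleeve (584.6, -228.6, 1.5, 0.0, -6.6, 2) cover (582.4, -158.9, 65.8, 63.0, 38.1, 1355) shaft (501.3, -88.1, 109.4, 30.4, 87.9, 1522) handle (494.9, -237.2, 91.7, 12.7, 88.4, 869) bracket (572.7, -67.8, 59.7, 9.2, -89.9, 123)
nut (0.0, 0.0, 0.0, 0.0, 0.0, 0) lever (654.9, -127.8, 81.9, 14.4, 86.9, 680)
```

View pics/w12.png

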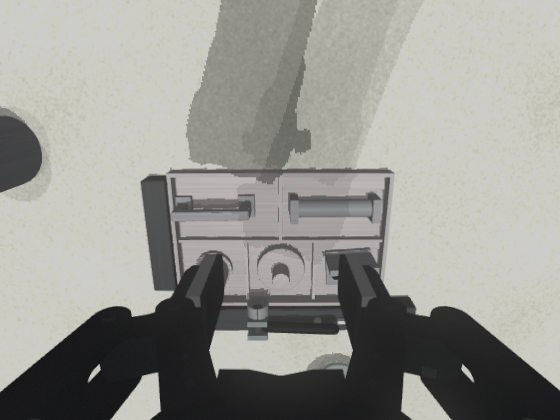

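The tray now holds the handle (213,210), shaft (335,207), sleeve (213,262), cover (281,266) and bracket (350,262), with the lever down at (290,323). The handle sits about 14 mm toward the right wall, so I'll check its level.

Run:
```python
from h import *
f=np.load("f12.npy",allow_pickle=True).item(); c=cloud(f)
q=c[(abs(c[:,0]-495)<20)&(c[:,1]<-180)&(c[:,1]>-292)]
t=q[(q[:,2]>40)]
for y in range(-285,-185,15):
    k=t[abs(t[:,1]-y)<7]; print(y,len(k),np.median(k[:,2]).round(1) if len(k) else 0)
ft=q[(q[:,2]>8)&(q[:,2]<18)&(q[:,0]<497)]
print("feet y",np.percentile(ft[:,1],[1,99]).round(1)); 
l=ft[ft[:,1]<-237];r=ft[ft[:,1]>-237]
for k in (l,r): print(len(k),k.min(0).round(1),k.max(0).round(1),np.median(k[:,2]).round(1))
to(496,-237,240,-2.75)
g=bot.grab_frame("top"); save(g,"t12.png")
for n in ("sleeve","bracket","cover","handle"): print(n,find(g,n,(30,70)))
```

```text
-285 38 48.0
-270 127 48.1
-255 130 48.1
-240 142 47.9
-225 134 47.9
-210 132 48.0
-195 103 47.9
feet y [-287.2 -187.3]
181 [ 476.  -287.6    8. ] [ 495.8 -267.1   18. ] 12.4
155 [ 482.  -207.3    8.1] [ 497.  -187.2   16.2] 12.2
t 52.65 tcp [ 441.3 -152.6  461.4] j [-0.42  0.08  0.73  1.94 -0.06  1.14  1.86] tilt [0.3  0.09]
shift in tool axes [-57.5 -82.1 221.6] rz -90.0
sleeve [(0.45, 584.6, -247.5, 33.0, 29.8, 86.5, 76, np.float64(65.3))]
bracket [(0.67, 547.6, 309.0, 55.7, 10.1, -64.3, 57, np.float64(62.9)), (0.41, 505.4, -88.6, 107.0, 25.3, 89.6, 107, np.float64(584.8))]
cover [(0.73, 593.8, -160.0, 36.7, 17.5, -2.3, 35, np.float64(54.2))]
handle []
```

Flat, with both feet on the floor, but touching the right wall. I'll regrip it and centre it.

Call:
{"method": "send_rows", "body": {
  "motion": [-14,-20,10,0,0,6.9,60,-14,-22,10,0,0,0,60,-14,-22,10,0,0,0,60,-14,-22,10,0,0,0,60,0,0,20,0,0,6.5,60]
}}

```text
time_s: 53.32
tcp_pos: [486.4, -250.7, 398.9]
tool_rot: [[-0.96, 0.279, 0.001], [0.279, 0.96, -0.004], [-0.002, -0.004, -1.0]]
ft_force: [1.8, -0.6, 0.4]
gripper_width: 51.1
grasp_force: 0.0
```

Call:
{"method": "send_rows", "body": {
  "motion": [0,0,20,0,0,6.5,60,0,0,20,0,0,6.5,60,0,0,20,0,0,6.5,60,0,0,20,0,0,6.5,60,0,0,20,0,0,6.5,60]
}}

```text
time_s: 53.73
tcp_pos: [485.5, -246.8, 297.3]
tool_rot: [[-0.655, 0.756, -0.001], [0.756, 0.655, -0.002], [-0.0, -0.002, -1.0]]
ft_force: [0.4, 0.9, -0.1]
gripper_width: 51.2
grasp_force: 0.0
```

Call:
{"method": "send_rows", "body": {
  "motion": [0,0,10,0,0,6.5,60,0,0,10,0,0,6.5,60,0,0,0,0,0,6.5,60,0,0,0,0,0,6.5,60,0,0,0,0,0,6.5,60]
}}

```text
time_s: 54.15
tcp_pos: [485.5, -246.8, 278.1]
tool_rot: [[-0.146, 0.989, -0.002], [0.989, 0.146, -0.002], [-0.001, -0.002, -1.0]]
ft_force: [0.5, 0.5, -0.2]
gripper_width: 51.3
grasp_force: 0.0
```

Call:
{"method": "send_rows", "body": {
  "motion": [0,0,0,0,0,6.5,60,0,0,0,0,0,5.5,60,0,0,0,0,0,0,60,0,0,0,0,0,0,60]
}}

```text
time_s: 54.48
tcp_pos: [485.6, -246.4, 278.4]
tool_rot: [[0.054, 0.999, -0.001], [0.999, -0.054, -0.002], [-0.002, -0.001, -1.0]]
ft_force: [1.4, -0.3, 1.1]
gripper_width: 51.2
grasp_force: 0.0
```

Run:
```python
from h import *
f=bot.grab_frame("wrist"); np.save("f13.npy",f,allow_pickle=True)
print("handle",blob(f,496,-237,60,40,54),"sleeve",blob(f,585,-249,40,48,60)); to(496,-237.2,198,-2.75)
```

```text
handle (495.7, -237.5, 91.6, 11.5, 88.3, 2844) sleeve (584.3, -249.2, 41.4, 41.3, 12.0, 3644)
t 54.5333 tcp [ 485.6 -246.4  278.6] j [-0.32  0.65  0.98  1.94 -0.68  0.92  0.95] tilt [-0.04 -0.08]
shift in tool axes [ 9.8  9.9 80.6] rz -0.3
```

Call:
{"method": "send_rows", "body": {
  "motion": [5,5,0,0,0,0,60,4.8,4.9,0,0,0,0,60,0,0,25,0,0,0,60,0,0,25,0,0,0,60,0,0,18,0,0,0,60]
}}

```text
time_s: 54.95
tcp_pos: [496.7, -236.0, 209.6]
tool_rot: [[0.054, 0.999, 0.001], [0.999, -0.054, 0.0], [0.0, 0.001, -1.0]]
ft_force: [0.2, 0.3, -1.1]
gripper_width: 51.0
grasp_force: 0.0
```

Call:
{"method": "send_rows", "body": {
  "motion": [0,0,8,0,0,0,60,0,0,0,0,0,0,60,0,0,0,0,0,0,0,0,0,0,0,0,0,0,0,0,0,0,0,0,0]
}}

```text
time_s: 55.37
tcp_pos: [496.6, -237.0, 204.2]
tool_rot: [[0.056, 0.998, 0.002], [0.998, -0.056, -0.001], [-0.001, 0.002, -1.0]]
ft_force: [-0.0, 0.7, -0.0]
gripper_width: 15.4
grasp_force: 0.0
```

Call:
{"method": "send_rows", "body": {
  "motion": [0,0,0,0,0,0,0,0,0,0,0,0,0,0,0,0,0,0,0,0,0,0,0,0,0,0,0,0,0,0,0,0,0,0,0]
}}

```text
time_s: 55.78
tcp_pos: [496.5, -237.0, 204.3]
tool_rot: [[0.056, 0.998, 0.002], [0.998, -0.056, -0.001], [-0.001, 0.002, -1.0]]
ft_force: [-1.1, 1.8, 8.2]
gripper_width: 10.0
grasp_force: 58.7
```

Lift 6, shift +14, lower with contact check.

Call:
{"method": "send_rows", "body": {
  "motion": [0,0,-6,0,0,0,0,5,0,0,0,0,0,0,5,0,0,0,0,0.3,0,4,0,0,0,0,0,0,0,0,0,0,0,0,0]
}}

```text
time_s: 56.2
tcp_pos: [497.2, -221.6, 209.0]
tool_rot: [[0.06, 0.998, 0.001], [0.998, -0.06, 0.0], [0.0, 0.001, -1.0]]
ft_force: [-0.1, -0.8, -2.1]
gripper_width: 10.2
grasp_force: 58.8
```

Call:
{"method": "send_rows", "body": {
  "motion": [0,0,2,0,0,0,0,0,0,2,0,0,0,0,0,0,1,0,0,0,0,0,0,0,0,0,0,0]
}}

```text
time_s: 56.53
tcp_pos: [496.9, -223.1, 204.3]
tool_rot: [[0.062, 0.998, 0.001], [0.998, -0.062, 0.0], [0.0, 0.001, -1.0]]
ft_force: [-2.6, 3.2, 8.8]
gripper_width: 10.6
grasp_force: 60.1
```

Call:
{"method": "send_rows", "body": {
  "motion": [0,0,1,0,0,0,0,0,0,0,0,0,0,0,0,0,0,0,0,0,0]
}}

```text
time_s: 56.78
tcp_pos: [496.9, -223.2, 204.2]
tool_rot: [[0.062, 0.998, 0.001], [0.998, -0.062, 0.001], [0.001, 0.001, -1.0]]
ft_force: [-9.0, 9.0, 33.1]
gripper_width: 10.5
grasp_force: 63.5
```

Release, rise, and take the final check.

Call:
{"method": "send_rows", "body": {
  "motion": [0,0,-1.5,0,0,0,60,0,0,0,0,0,0,60,0,0,0,0,0,0,60,0,0,0,0,0,0,60,0,0,-10,0,0,0,60]
}}

```text
time_s: 57.2
tcp_pos: [496.5, -222.7, 213.6]
tool_rot: [[0.062, 0.998, -0.001], [0.998, -0.062, -0.0], [-0.0, -0.001, -1.0]]
ft_force: [-0.6, 0.3, -0.2]
gripper_width: 51.6
grasp_force: 0.0
```

Call:
{"method": "send_rows", "body": {
  "motion": [0,0,-30,0,0,0,60,0,0,-38,0,0,0,60,0,0,-38,0,0,0,60,20,0,-38,0,0,0,60,30,0,-30,0,0,0,60]
}}

```text
time_s: 57.62
tcp_pos: [498.8, -176.2, 390.2]
tool_rot: [[0.067, 0.998, 0.002], [0.998, -0.067, -0.002], [-0.002, 0.002, -1.0]]
ft_force: [1.4, 0.3, 0.4]
gripper_width: 51.3
grasp_force: 0.0
```

Call:
{"method": "send_rows", "body": {
  "motion": [30,0,-15,0,0,0,60,30,0,-15,0,0,0,60,30,0,-15,0,0,0,60,20,0,-15,0,0,0,60,0,0,0,0,0,0,60]
}}

```text
time_s: 58.03
tcp_pos: [507.3, -60.7, 449.4]
tool_rot: [[0.057, 0.998, 0.003], [0.998, -0.057, 0.001], [0.001, 0.003, -1.0]]
ft_force: [0.3, -0.1, 0.2]
gripper_width: 51.2
grasp_force: 0.0
```

Run:
```python
from h import *
s=bot.state(); print(s["tcp_pos"],s["time_s"])
f=bot.grab_frame("wrist"); save(f,"w14.png"); np.save("f14.npy",f,allow_pickle=True)
for n,a in dict(cover=(585,-158,40,14,26),shaft=(503,-87,62,25,40),handle=(497,-223,60,40,54),bracket=(575,-67,45,46,60),nut=(660,-37,32,66,82),lever=(658,-115,65,46,62),rim=(545,-157,175,18.5,25)).items():
    try: print(n,blob(f,*a))
    except Exception as e: print(n,e)
```

```text
[507.32686377 -60.70014415 449.37654157] 58.0333
cover (580.4, -156.3, 69.9, 59.8, 2.3, 1462)
shaft (502.3, -87.6, 110.1, 29.6, 87.5, 1726)
handle (496.5, -222.3, 91.3, 11.4, 86.5, 667)
bracket (573.6, -67.9, 59.4, 8.5, -89.1, 481)
nut (660.4, -37.5, 56.3, 10.8, 87.8, 682)
lever (656.0, -115.2, 129.4, 16.2, 89.6, 971)
rim (546.1, -152.9, 288.3, 185.1, 87.2, 4722)
```

View pics/w14.png

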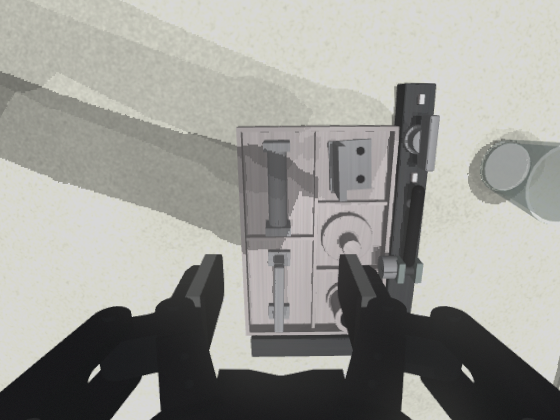

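All five parts sit in their compartments: shaft (277,190), bracket (352,167), cover (345,237), handle (278,285), sleeve (340,305). The nut and lever are set and the tray is against both rails, so I'm handing in.

```bash
python3 -c "
from bench import bot
print(bot.job_done())"
```

```text
the job is handed in; nothing more can be done
None
```

The job is handed in at about 58 s of the 208 s allowed: my last pictures showed the tray home against both rails, the wing nut on its index blocks, the lever clamped down and all five kinds in their compartments, with the spare bracket left on the bench; the judging returned no result.

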